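Set the vial lane with its eccentric and gauge, then load the vials

TASK

Set the raised vial track for this batch: stand the setting gauge flat in the lane at its open end and turn the winged eccentric bolt until the lane is a sliding fit for the gauge, free but with no more than about 2 mm of play, then prove it by sliding the gauge along the lane right up to the scanner stop. Put the gauge back flat on its rubber pad and stand every red-capped vial that waits on the worktop upright in the lane. Leave the lane as set, and leave the jar and the blue-capped bottle where they stand.

Things in the scene. Friction and masses are not known exactly. Their poses are not given: they have to be found in the camera images.
- track: Vial track, fixed: an aluminium bed on two grey feet; its upper face, the lane floor, is 60 mm above the worktop. Origin on the worktop under the lane's middle line (midway between the guides at a 31 mm gap). y runs along the lane to its open end, x across it away from the robot, z up. Two white guide bars 215 mm long (y -140 to +75), 10 to 12 thick, 22 high over the floor, bound the lane.
- lane_mouth (a point): Middle of the lane's open end, on the lane floor: x 0, y +75, z 60 mm in the track's frame. Floor and guides end here.
- lane_stop (a point): Middle of the lane's closed end, on the lane floor: x 0, y -140, z 60 mm in the track's frame: face of a small rubber buffer before the low grey scanner head, whose top is 100 mm above the worktop.
- fixed_face (a point): Point on the inner face of the fixed guide (the one away from the robot), 8 mm over the lane floor, at x +15.5, y -20 mm in the track's frame. On both guides the lower 15 mm of the inner face is upright; above that it is bevelled outwards by 6 mm as a lead-in.
- guide_face (a point): Point on the inner face of the moving guide (the robot's side), 8 mm over the lane floor. It moves only along the track's x. Gap in mm = 15.5 - this point's x (mm) in the track's frame.
- cam (a joint): Angle of the eccentric bolt, rad, 0 to 2.2, growing clockwise from above, which narrows the lane. Gap in mm = 42 - 9 x angle: 42 at 0, 31.2 at 1.2. At the start 0.05 to 0.6, too wide for the gauge. It stays where it is left (friction about 0.15 N m) and goes hard when the gauge is nipped.
- cam_wing (a point): Centre of the bolt's wing, on its vertical axis, 93 mm above the worktop, at x -46, y -55 mm in the track's frame. The wing: an upright dark steel bar 44 mm long, 11 thick, 24 high (81 to 105 above the worktop); pinch it across its thickness from above. This point's x axis runs along the wing: parallel to the track's x (across the lane) at angle 0.65.
- gauge: Setting gauge, loose, 0.3 kg: a steel base bar 30 mm wide (its x), 80 mm long (its y), 18 mm thick, with an upright black grip tab in the middle, 26 mm wide (x), 12 mm thick (y) and 46 mm high, top 64 mm above the underside; pinch the tab across its 12 mm. Origin: centre of the underside, z up. In the lane its y lies along the track's y, either way round.
- gauge_pad: Black rubber parking pad for the gauge, fixed, 66 mm (x) x 104 mm (y) x 6 mm thick. Origin: centre of its underside. The gauge lies on it at the start, its y nearly along the pad's y.
- vial_1: One of the vials to load: 28 mm dia. x 96 mm, white-labelled glass with a red screw cap, stands upright on the worktop in front of the instruments; 32 g. Origin: centre of its underside, z up its axis. May be absent (None).
- vial_2: One of the vials to load: 28 mm dia. x 96 mm, white-labelled glass with a red screw cap, stands upright on the worktop in front of the instruments; 32 g. Origin: centre of its underside, z up its axis. May be absent (None).
- vial_3: One of the vials to load: 28 mm dia. x 96 mm, white-labelled glass with a red screw cap, stands upright on the worktop in front of the instruments; 32 g. Origin: centre of its underside, z up its axis. May be absent (None).
- septa_jar: Bystander: white-lidded septa jar, 46 mm dia. x 36 mm, between the vials and the track. Origin: centre of the underside.
- bottle_clear: Bystander: white bottle with blue cap, 68 mm dia. x 135 mm, standing well behind the pad, at the left of the tall bottle box. Origin: centre of the underside.

How it is judged:
By the outcome, as a careful person would: the job done as asked, in the order asked, and still so for the second after the job is handed in, with the robot touching nothing.
Of vial_1, vial_2, vial_3 only 2 to 3 are there at a start; the rules pass over those that are not, and their reading is None.
At some moment in a run one of gauge may be knocked a few centimetres aside while the robot is not near it.
It also fails if it takes over 210 s, if anything falls off the work surface, if the arm or the gripper's body presses on something with over 40 N, if the wrist force passes 120 N, or if a joint passes its speed limit or range.

ROBOT

A 7-joint arm with a two-finger parallel gripper is mounted at the origin on a cart in front of the work surface, level with it; the furniture and walls round the work are solid. World frame = base frame: x ahead of the robot, y to its left, z up, the work surface at z = 0. Lengths are in mm, angles in rad, forces in N, time in s.
With the tool pointing down it reaches from about 425 to 925 mm from the base axis. Payload 6.8 kg.
Tool frame: the origin (TCP) lies at the very end of the fingers, on their centre line; the grasp point (between the pads) lies 19 mm behind it; z points along the fingers, y is the line along which they close (so a half turn about z gives the same grasp; the last joint's range is limited). The gripper opens to 88 mm and grips with 3 to 60 N. Pads are 20 mm wide; open, the fingers measure 115 mm over their backs; the gripper's body (75 mm by 178 mm) begins 61 mm behind the grasp point.
Start: joints at [1.188, 0.477, 0.022, 1.555, -0.011, 1.109, -0.083], TCP at [183.174, -649.689, 193.064] pointing down, gripper open.
Joint ranges: [-2.96, 2.96], [-0.34, 2.1], [-1.41, 1.46], [0.24, 2.44], [-1.37, 4.51], [0.17, 1.92], [-2.96, 2.96]. Speed limits (rad/s): [2.39, 2.39, 3.14, 3.14, 3.14, 3.14, 3.14].

INTERFACE

Orientations are given as a unit quaternion [w, x, y, z].
In Python, from station import manip gives the robot as it stands.
- The arm moves only by the shell command python3 jog.py [OPENING] [FORCE], which reads ROWS from standard input. ROWS is a JSON list that holds a single list of rows (three levels of brackets), with 1 to 8 rows, each of 6 numbers: dx, dy, dz in mm, then a rotation vector rx, ry, rz in rad; each row shifts and turns the commanded pose from where the row before left it, along the tool's axes as they then stand; what a row does not reach is not made up. A row lasts 1/8 s, in which the tool goes at most 62.5 mm and 0.188 rad, less where a joint would pass 70% of its speed; a pose out of reach is approached as far as the arm can. OPENING is the finger opening in mm, set as the command begins (- or left out keeps the last). The fingers move at their own pace and stop on an object; FORCE is the grip in N (left out, the last holds). Time passes only in rows, so rows that do not move let the fingers close. It prints the time, the measured TCP pose, the force, the opening and the grip force at its end. Input that does not fit is refused with a message, and nothing moves.
- manip.get_obs(): the state, without advancing time (a new reading comes with each control period).
- manip.grab_frame(name): name is "side" or "top"; returns a dict with "frame" (384x512x3 uint8, red, green, blue), "depth" (384x512 float32, mm along the optical axis (not along the pixel's ray), 0 where there is no reading), "fx", "fy", "cx", "cy" (pixels), "rvec" (rotation vector, rad) and "tvec" (3), from world to camera coordinates, as OpenCV has them. Camera axes: x right, y down, z forward; pixel columns grow to the right and rows downward; lengths in mm; the calibration is good to about 2 mm. A picture is of the moment at which its call begins.
- manip.close_job(): hands the job in; it is judged then, once.
The state is a dict: "time": time; "q": joint angles; "qd": joint speeds; "joint_torque": joint torques, N m; "eef_pos": TCP position; "eef_rot": TCP orientation; "ft_force": force on the tool from outside, world axes, zero at the start; "wrist_torque": the same for the moment, N m; "finger_gap": finger opening in mm; "grip_force": force on a finger pad.
Only numpy, scipy, OpenCV 4.12 (cv2) and the standard library are available. Lean on these libraries where they do the work, as an engineer would, in place of code of your own. Each camera call takes 0.05 s, during which the arm holds its last target. There are 200 camera calls.

## Working session

There is one attempt and no reset: what is moved stays moved. The work goes in short steps, Python scripts to look and compute and a shell command to move; the robot and the scene stay as the last step left them, time stands still between calls to the robot, and variables do not carry over. Pictures are saved under pics/ and viewed, at most 18 in all, crops included, and the job is handed in when it is done.

```bash
ls; mkdir -p pics; cat > h.py <<'E'
import numpy as np, cv2
from station import manip
from scipy.spatial.transform import Rotation as R
def shot(n, fn=None):
    f=manip.grab_frame(n)
    if fn: cv2.imwrite(fn, f["frame"][:,:,::-1])
    return f
def cloud(f):
    d=f["depth"].astype(float); v,u=np.mgrid[:d.shape[0],:d.shape[1]]
    c=np.stack([(u-f["cx"])/f["fx"]*d,(v-f["cy"])/f["fy"]*d,d],-1)
    Rm=cv2.Rodrigues(np.array(f["rvec"],float))[0]
    w=(c-np.array(f["tvec"]).reshape(3))@Rm
    w[d==0]=np.nan
    return w
E
python3 - <<'E'
from h import *
for n in("top","side"):
    f=shot(n,f"pics/{n}0.png"); w=cloud(f); np.savez(f"{n}0.npz",w=w,im=f["frame"])
    print(n,f["fx"],f["tvec"],f["rvec"])
o=manip.get_obs(); print(o["eef_pos"],o["eef_rot"],o["finger_gap"],o["time"])
E
```

```text
jog.py
pics
station.py
top 416.59204018600434 [ -54.23114691  508.9263054  1486.31709285] [ 2.11568575 -2.0996961   0.22620058]
side 401.1033619035364 [ 401.92373221  208.56574255 1169.36848248] [ 0.61137727 -2.38339209  1.45145415]
[ 183.00279818 -649.13999654  192.20694903] [-7.69289149e-04  9.90570779e-01  1.36999675e-01 -1.71518428e-04] 87.4827018601618 0.1
```

View pics/top0.png

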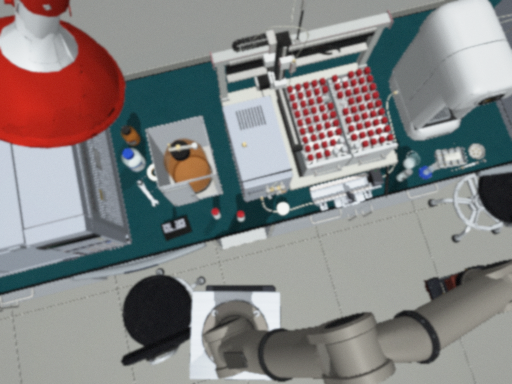

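View pics/side0.png

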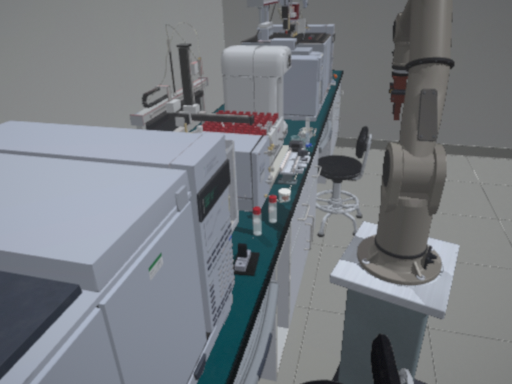

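```bash
python3 - <<'E'
from h import *
a=np.load("top0.npz"); im=a["im"][:,:,::-1]
A=cv2.resize(im[165:255,140:400],None,fx=3,fy=3,interpolation=cv2.INTER_CUBIC)
b=np.load("side0.npz")["im"][:,:,::-1]
B=cv2.resize(b[120:290,215:335],None,fx=3,fy=3,interpolation=cv2.INTER_CUBIC)[:, :]
cv2.imwrite("pics/A.png",A); cv2.imwrite("pics/B.png",B)
w=a["w"]
for n,(u,v) in dict(v1=(216,212),v2=(241,215),jar=(283,208),pad=(176,227),bed=(343,190)).items(): print(n,w[v,u].round(1))
for nm in("top","side"):
    z=np.load(nm+"0.npz"); w=z["w"]; i=z["im"].astype(int)
    m=(i[...,0]>120)&(i[...,1]<70)&(w[...,2]>70)&(w[...,2]<115)&(w[...,0]<640)
    k,l,s,c=cv2.connectedComponentsWithStats(m.astype(np.uint8))
    for j in range(1,k):
        p=w[l==j]; print(nm,s[j,4],c[j].round(1),np.nanmedian(p,0).round(1),(np.nanmin(p,0)/2+np.nanmax(p,0)/2).round(1))
E
```

```text
v1 [424.2  70.4 100.5]
v2 [415.1 -18.3  94.6]
jar [ 451.3 -172.3   39.6]
pad [379.  223.   28.2]
bed [ 516.2 -392.2   62.3]
top 30 [214.7 210.8] [429.   74.9  94.6] [430.   75.1  90.5]
top 29 [240.1 213.3] [421.8 -14.7  94.1] [420.7 -14.5  90.3]
side 24 [273.2 197.7] [412.7 -11.5  95. ] [415.5 -13.9  88.6]
side 29 [256.8 209.2] [423.9  79.1  95.2] [425.8  79.   89.8]
```

View pics/A.png

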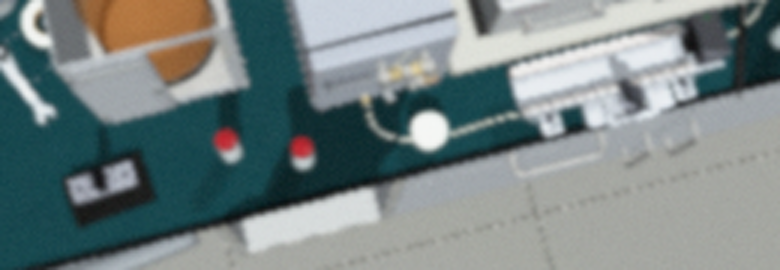

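View pics/B.png

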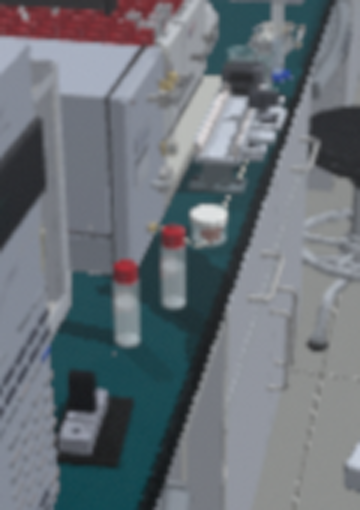

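```bash
cat >> h.py <<'E'
def ortho(f,x0,x1,y0,y1,z,s=2.):
    """picture of plane z; rows: x decreasing (down = toward robot), cols: y decreasing to the right; s px/mm"""
    H=int((x1-x0)*s);W=int((y1-y0)*s)
    r,c=np.mgrid[:H,:W]; P=np.stack([x1-r/s,y1-c/s,np.full(r.shape,float(z))],-1).reshape(-1,3)
    K=np.array([[f["fx"],0,f["cx"]],[0,f["fy"],f["cy"]],[0,0,1.]])
    p=cv2.projectPoints(P,np.array(f["rvec"],float),np.array(f["tvec"],float),K,None)[0].reshape(H,W,2).astype(np.float32)
    return cv2.remap(f["frame"],p[...,0],p[...,1],cv2.INTER_CUBIC)[:,:,::-1].copy()
E
python3 - <<'E'
from h import *
f=shot("top");w=cloud(f)
img=ortho(f,380,580,-550,-270,82,2.)
for k in range(-550,-269,50): cv2.line(img,(int((-270-k)*2),0),(int((-270-k)*2),6),(0,0,255),1)
for k in range(380,581,50): cv2.line(img,(0,int((580-k)*2)),(6,int((580-k)*2)),(0,0,255),1)
# height map
m=(w[...,0]>400)&(w[...,0]<570)&(w[...,1]>-560)&(w[...,1]<-260)
p=w[m]
h=np.full((200*2,280*2,3),128,np.uint8)
for q in p:
    if q[2]>20:
        col=(0,0,255) if q[2]>90 else (0,255,255) if q[2]>74 else (0,255,0) if q[2]>50 else (255,0,0)
        cv2.circle(h,(int((-270-q[1])*2),int((580-q[0])*2)),2,col,-1)
cv2.imwrite("pics/C.png",cv2.resize(np.vstack([img,h])[:, :],(420,600)))
cv2.imwrite("pics/C.png",np.hstack([img,h])[:, :] if 0 else cv2.resize(np.vstack([img[60:340],h[60:340]]),None,fx=1.05,fy=1.05))
for lo,hi in((20,50),(50,70),(74,88),(88,97),(97,110)):
    a=p[(p[:,2]>lo)&(p[:,2]<hi)]; print(lo,hi,len(a),a.mean(0).round(1),a.min(0).round(0),a.max(0).round(0))
np.savez("top1.npz",w=w)
E
```

```text
20 50 135 [ 558.6 -299.8   33.7] [ 514. -500.   22.] [ 570. -260.   49.]
50 70 988 [ 509.4 -393.4   61.5] [ 444. -535.   50.] [ 569. -272.   70.]
74 88 355 [ 519.6 -380.5   80.3] [ 462. -534.   74.] [ 570. -263.   88.]
88 97 47 [ 536.2 -461.4   93.2] [ 465. -530.   88.] [ 569. -260.   97.]
97 110 128 [ 529.4 -473.6  102.2] [ 471. -530.   97.] [ 570. -262.  109.]
```

View pics/C.png

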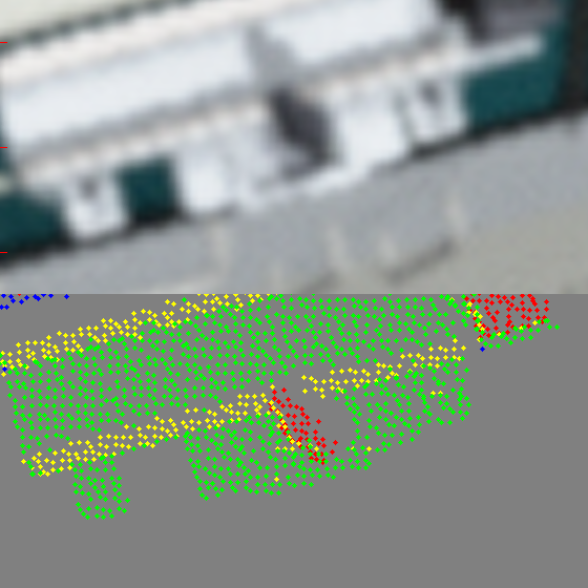

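```bash
python3 - <<'E'
from h import *
w=np.load("top1.npz")["w"].reshape(-1,3)
p=w[(w[:,0]>420)&(w[:,0]<600)&(w[:,1]>-560)&(w[:,1]<-240)]
g=p[(p[:,2]>73)&(p[:,2]<86)]
def fit(g):
    for _ in range(6):
        k=np.polyfit(g[:,1],g[:,0],1); r=g[:,0]-np.polyval(k,g[:,1]); g=g[abs(r)<8]
    return k,len(g)
# initial split using line through middle
y=g[:,1]; mid=523-0.23*(y+390)
far=g[(g[:,0]>mid)]; near=g[g[:,0]<mid]
for n,q in(("far",far),("near",near)):
    # start at approximate lines
    k,l=fit(q); print(n,k,np.degrees(np.arctan(k[0])),np.polyval(k,-390),l)
yaw=np.arctan(-fit(far)[0][0])   # y axis = (-sin,cos)
yaw=float(yaw);c,s=np.cos(yaw),np.sin(yaw)
xl=p[:,0]*c+p[:,1]*s; yl=-p[:,0]*s+p[:,1]*c
print("yaw",yaw)
np.savez("loc.npz",xl=xl,yl=yl,z=p[:,2],yaw=yaw)
for a in range(320,460,2):
    m=(xl>=a)&(xl<a+2)&(yl>yl.mean()-500)
    sel=m&(abs(yl+ 520)<400)
    z=p[m,2]
    h=[((z>l)&(z<u)).sum() for l,u in((-5,20),(20,55),(55,65),(65,72),(72,77),(77,80),(80,86),(86,97),(97,110))]
    print(a,h)
for a in range(-700,-340,8):
    m=(yl>=a)&(yl<a+8); z=p[m,2]
    print(a,[((z>l)&(z<u)).sum() for l,u in((55,65),(72,77),(77,86),(97,104))])
E
```

```text
far [-2.28629588e-01  4.62941733e+02] -12.878168351498582 552.1072720902627 95
near [-2.73422631e-01  3.89590180e+02] -15.292194999464858 496.225005858161 151
yaw 0.22476643935978066
320 [np.int64(0), np.int64(0), np.int64(0), np.int64(0), np.int64(0), np.int64(0), np.int64(0), np.int64(0), np.int64(0)]
322 [np.int64(0), np.int64(0), np.int64(0), np.int64(0), np.int64(0), np.int64(0), np.int64(0), np.int64(0), np.int64(0)]
324 [np.int64(0), np.int64(0), np.int64(0), np.int64(0), np.int64(0), np.int64(0), np.int64(0), np.int64(0), np.int64(0)]
326 [np.int64(0), np.int64(0), np.int64(0), np.int64(0), np.int64(0), np.int64(0), np.int64(0), np.int64(0), np.int64(0)]
328 [np.int64(0), np.int64(0), np.int64(0), np.int64(0), np.int64(0), np.int64(0), np.int64(0), np.int64(0), np.int64(0)]
330 [np.int64(0), np.int64(0), np.int64(0), np.int64(0), np.int64(0), np.int64(0), np.int64(0), np.int64(0), np.int64(0)]
332 [np.int64(0), np.int64(0), np.int64(0), np.int64(0), np.int64(0), np.int64(0), np.int64(0), np.int64(0), np.int64(0)]
334 [np.int64(0), np.int64(0), np.int64(0), np.int64(0), np.int
[... 9653 characters left out ...]
.int64(18), np.int64(7), np.int64(11), np.int64(1)]
-428 [np.int64(16), np.int64(5), np.int64(12), np.int64(1)]
-420 [np.int64(31), np.int64(3), np.int64(13), np.int64(2)]
-412 [np.int64(22), np.int64(6), np.int64(10), np.int64(0)]
-404 [np.int64(27), np.int64(5), np.int64(12), np.int64(1)]
-396 [np.int64(21), np.int64(4), np.int64(11), np.int64(0)]
-388 [np.int64(23), np.int64(7), np.int64(9), np.int64(1)]
-380 [np.int64(4), np.int64(1), np.int64(6), np.int64(0)]
-372 [np.int64(1), np.int64(3), np.int64(1), np.int64(3)]
-364 [np.int64(1), np.int64(1), np.int64(0), np.int64(1)]
-356 [np.int64(0), np.int64(0), np.int64(0), np.int64(0)]
-348 [np.int64(0), np.int64(0), np.int64(0), np.int64(0)]
```

```bash
cat > fit.py <<'E'
from h import *
from scipy.optimize import least_squares
def getpts(n=6,cam="top"):
    return np.concatenate([cloud(shot(cam)).reshape(-1,3) for _ in range(n)])
def segd(p,a,b):
    t=np.clip(((p-a)@(b-a))/((b-a)@(b-a)),0,1)[:,None]; return np.linalg.norm(p-a-t*(b-a),axis=1)
def loc(p,q):
    c,s=np.cos(q[2]),np.sin(q[2]); d=p[:,:2]-q[:2]
    return d[:,0]*c+d[:,1]*s, -d[:,0]*s+d[:,1]*c
def fit(p,q0=(523,-402,0.2248,39,0),ylo=-95,yhi=65):
    q=np.array(q0,float)
    for it in range(4):
        x,y=loc(p,q); m=(y>ylo)&(y<yhi)&(x>15.5-q[3]-8.5)&(x<23)&(p[:,2]>55)&(p[:,2]<90)&~((abs(y+55)<25)&(x<-10))
        P=p[m]
        def res(v):
            k=np.array([v[0],q[1],v[1],v[2],v[3]])
            X,_=loc(P,k); g=15.5-v[2]; A=np.stack([X,P[:,2]-v[3]],1)
            L=np.array([(g-9,82),(g-6,82),(g,75),(g,60),(15.5,60),(15.5,75),(21.5,82),(25,82)],float)
            return np.min([segd(A,L[i],L[i+1]) for i in range(7)],0)
        r=least_squares(res,[q[0],q[2],q[3],q[4]],loss="soft_l1",f_scale=1.)
        q[0],q[2],q[3],q[4]=r.x
        # y from mouth: floor points density edge; count of floor pts per mm over the known-inside
        x,y=loc(p,q); m=(x>15.5-q[3]+3)&(x<13)&(abs(p[:,2]-q[4]-60)<5)&(y<110)
        n_in=((y>0)&(y<50)&m).sum()/50.; e=(m&(y>0)).sum()/n_in
        q[1]+= (e-75)*np.cos(q[2]); q[0]-=(e-75)*np.sin(q[2])
    return q,np.median(r.fun)
def wing(p,q,tip=105):
    x,y=loc(p,q); m=(abs(x+46)<35)&(abs(y+55)<35)&(p[:,2]>95)&(p[:,2]<112)
    P=np.stack([x[m],y[m]],1); c=P.mean(0); u=np.linalg.svd(P-c)[2][0]; u*=np.sign(u[0])
    # re-centre by extents
    t=(P-c)@u; lo,hi=np.percentile(t,[3,97])
    return c+u*(lo+hi)/2,np.arctan2(u[1],u[0]),hi-lo,m.sum()
E
python3 - <<'E'
from fit import *
p=getpts(8); np.save("p.npy",p)
q,e=fit(p); print("X,Y,yaw,gap,dz",q.round(3),e, "angle by gap",(42-q[3])/9)
c,a,l,n=wing(p,q); print("wing c",c.round(1),"dir",a,"cam by wing",0.65-a,0.65+a,l,n)
E
```

```text
X,Y,yaw,gap,dz [ 5.17471e+02 -3.46993e+02  2.71000e-01  4.12870e+01  6.60000e-01] 1.7350615492715111 angle by gap 0.07926049211556101
wing c [-47.  -54.4] dir 0.4771599302308536 cam by wing 0.1728400697691464 1.1271599302308537 39.637161287363696 382
```

```bash
cat >> fit.py <<'E'
def gauge(p,c0,rad=75,zb=6):
    """tab centre and base rect, world"""
    m=np.hypot(p[:,0]-c0[0],p[:,1]-c0[1])<rad
    P=p[m]; tab=P[(P[:,2]>zb+50)&(P[:,2]<zb+70)]; base=P[(P[:,2]>zb+14)&(P[:,2]<zb+23)]
    r=cv2.minAreaRect(base[:,:2].astype(np.float32)); tr=cv2.minAreaRect(tab[:,:2].astype(np.float32))
    return tab[:,:2].mean(0),tr,base[:,:2].mean(0),r,np.median(tab[:,2]) if len(tab) else None
def delta(x,y,z,yaw=None):
    """move from the measured pose to world x,y,z; yaw = direction of tool x in world. Prints tool-frame shift and turn about tool z"""
    o=manip.get_obs(); Q=np.array(o["eef_rot"]); r=R.from_quat(Q[[1,2,3,0]]); M=r.as_matrix()
    cur=np.arctan2(M[1,0],M[0,0])
    print("pos",np.round(o["eef_pos"],1),"yaw %.3f tilt %.3f"%(cur,np.arccos(-M[2,2])),"shift",np.round(M.T@(np.array([x,y,z])-o["eef_pos"]),1),
      "" if yaw is None else "rz %.3f (or half turn)"%((cur-yaw+np.pi/2)%np.pi-np.pi/2), "t",round(o["time"],2))
E
python3 - <<'E'
from fit import *
p=np.load("p.npy")
print(gauge(p,(379,223)))
s=getpts(3,"side"); np.save("s.npy",s)
print(gauge(s,(379,223)))
m=np.hypot(p[:,0]-379,p[:,1]-223)<90
P=p[m];P=P[(P[:,2]>3)&(P[:,2]<10)]; print("pad",P.mean(0),cv2.minAreaRect(P[:,:2].astype(np.float32)))
for P,n in((p,"t"),(s,"s")):
  # tall things near
  for (x,y) in((518,-347),(475,-410),(428,75),(420,-14),(379,223)):
    d=P[(np.hypot(P[:,0]-x,P[:,1]-y)<150)&(P[:,2]>130)]; print(n,x,y,len(d), d[np.argmin(np.hypot(d[:,0]-x,d[:,1]-y))].round() if len(d) else "")
delta(379,223,250,.27)
E
```

```text
(array([385.66331818, 230.53717658]), ((385.518310546875, 230.71653747558594), (25.519515991210938, 12.46573543548584), 21.177417755126953), array([385.68661973, 230.68846612]), ((387.8183288574219, 227.237548828125), (31.42900848388672, 89.2725830078125), 18.7967586517334), np.float64(69.03419744494862))
(array([382.25310978, 234.79315264]), ((383.7527160644531, 232.93453979492188), (24.80497932434082, 16.823965072631836), 21.921396255493164), array([376.3244056 , 246.59984353]), ((383.7243957519531, 231.6259307861328), (30.592267990112305, 85.72039031982422), 18.870838165283203), np.float64(66.68033815767842))
pad [378.23863899 221.56055011   5.6736572 ] ((386.22607421875, 225.3258056640625), (164.49082946777344, 178.69410705566406), 17.06165885925293)
t 518 -347 11023 [ 566. -340.  132.]
t 475 -410 2708 [ 576. -371.  136.]
t 428 75 10659 [499.  97. 294.]
t 420 -14 8449 [480. -32. 134.]
t 379 223 49437 [433. 261. 830.]
s 518 -347 1025 [ 561. -326.  131.]
s 475 -410 418 [ 571. -365.  133.]
s 428 75 3439 [498.  97. 298.]
s 420 -14 4832 [476. -27. 224.]
s 379 223 75 [472. 156. 158.]
pos [ 183.2 -649.7  193.1] yaw 0.275 tilt 0.000 shift [ 425.3 -786.8  -57. ] rz 0.005 (or half turn) t 0.7
```

```bash
python3 - <<'E'
from fit import *
for cam in("top","side"):
    f=shot(cam); w=cloud(f); im=f["frame"].max(2)
    d=np.hypot(w[...,0]-380,w[...,1]-225)
    m=(d<95)&(w[...,2]>2)&(w[...,2]<12)&(im<60)
    k,l,s,c=cv2.connectedComponentsWithStats(m.astype(np.uint8)); j=1+np.argmax(s[1:,4]); P=w[l==j]
    print(cam,len(P),np.median(P[:,2]),cv2.minAreaRect(P[:,:2].astype(np.float32)))
    h=w.reshape(-1,3); h=h[(h[:,2]>450)&(h[:,0]>0)&(h[:,1]>-100)]; 
    if len(h): print("high",len(h),np.nanpercentile(h,[1,50,99],axis=0).round())
p=np.load("p.npy")
for z0 in range(500,1400,100):
    a=p[(p[:,2]>z0)&(p[:,2]<z0+100)&(p[:,0]>50)&(p[:,1]>50)]
    if len(a): print(z0,len(a),a.min(0).round(),a.max(0).round())
E
```

```text
top 187 6.716950149336706 ((381.5545959472656, 226.6439208984375), (69.80426788330078, 103.04525756835938), 21.877622604370117)
high 22157 [[  15.  -86.  451.]
 [ 493.  313.  856.]
 [ 647.  622. 1024.]]
side 232 6.702437566596663 ((373.5348205566406, 227.00929260253906), (56.978790283203125, 106.0978775024414), 21.21504783630371)
high 23734 [[   9.  -94.  450.]
 [ 388.  611.  451.]
 [1561.  815.  662.]]
700 5026 [467. 206. 753.] [674. 272. 800.]
800 62305 [411. 214. 800.] [680. 409. 900.]
900 45394 [452. 229. 900.] [ 635.  396. 1000.]
1000 5101 [ 568.  225. 1000.] [ 600.  327. 1039.]
```

```bash
echo '[[[46, -36, -18, 0, 0, 0], [46, -36, -18, 0, 0, 0], [46, -36, -18, 0, 0, 0], [46, -36, -18, 0, 0, 0], [46, -36, -18, 0, 0, 0], [46, -36, -18, 0, 0, 0], [46, -36, -18, 0, 0, 0], [46, -36, -18, 0, 0, 0]]]' | python3 jog.py; python3 - <<'E'
from fit import *
delta(450,50,330,.3); delta(385.5,231,330,.36)
E
```

```text
time: 1.8
eef_pos: [460.0, -271.0, 338.0]
eef_rot: [0.0, 0.991, 0.137, 0.0]
ft_force: [-0.4, -1.5, 0.2]
finger_gap: 87.8
grip_force: 0.0
pos [ 460. -271.  338.] yaw 0.275 tilt 0.001 shift [  77.4 -311.7    7.8] rz -0.025 (or half turn) t 1.8
pos [ 460. -271.  338.] yaw 0.275 tilt 0.001 shift [  64.4 -503.5    7.7] rz -0.085 (or half turn) t 1.8
```

```bash
echo '[[[13, -52, 1, 0, 0, 0], [13, -52, 1, 0, 0, 0], [13, -52, 1, 0, 0, 0], [13, -52, 1, 0, 0, 0], [13, -52, 1, 0, 0, 0], [13, -52, 1, 0, 0, 0]]]' | python3 jog.py; python3 - <<'E'
from fit import *
delta(385.5,231,330,.36)
E
```

```text
time: 2.55
eef_pos: [449.4, 50.5, 331.4]
eef_rot: [0.0, 0.991, 0.137, 0.0]
ft_force: [1.5, 0.1, -0.8]
finger_gap: 87.8
grip_force: 0.0
pos [449.4  50.5 331.4] yaw 0.274 tilt 0.001 shift [ -12.5 -191.1    1.3] rz -0.086 (or half turn) t 2.55
```

```bash
echo '[[[-3, -48, 10, 0, 0, -0.022], [-3, -48, 15, 0, 0, -0.022], [-3, -48, 35, 0, 0, -0.022], [-3, -47, 35, 0, 0, -0.02], [0, 0, 50, 0, 0, 0]]]' | python3 jog.py; python3 - <<'E'
from fit import *
for c in("top","side"):
  p=getpts(4,c); g=gauge(p,(385,231)); print(g[0],g[1][1:],g[3],g[4])
delta(385.5,231,34,.36)
E
```

```text
time: 3.18
eef_pos: [379.7, 231.3, 186.4]
eef_rot: [-0.001, 0.983, 0.182, 0.002]
ft_force: [1.3, -1.3, -0.5]
finger_gap: 87.7
grip_force: 0.0
[nan nan] ((0.0, 0.0), 0.0) ((408.5188293457031, 199.7259063720703), (6.723806381225586, 2.5986692905426025), 46.5806770324707) None
[382.37597137 234.79823143] ((23.60613250732422, 17.18299102783203), 27.788541793823242) ((383.8917541503906, 232.80882263183594), (31.31400489807129, 84.51595306396484), 18.938051223754883) 66.80877548299902
pos [381.9 227.4 187.9] yaw 0.359 tilt 0.003 shift [  4.1  -2.1 153.9] rz -0.001 (or half turn) t 3.58fit.py:38: RuntimeWarning: Mean of empty slice.
  return tab[:,:2].mean(0),tr,base[:,:2].mean(0),r,np.median(tab[:,2]) if len(tab) else None
  ret = um.true_divide(
```

```bash
echo '[[[3, -3, 50, 0, 0, 0], [0, 0, 50, 0, 0, 0], [0, 0, 40, 0, 0, 0], [0, 0, 14, 0, 0, 0], [0, 0, 0, 0, 0, 0]]]' | python3 jog.py && echo '[[[0, 0, 0, 0, 0, 0], [0, 0, 0, 0, 0, 0], [0, 0, 0, 0, 0, 0], [0, 0, 0, 0, 0, 0], [0, 0, 0, 0, 0, 0], [0, 0, 0, 0, 0, 0]]]' | python3 jog.py 4 40; echo '[[[0, 0, -20, 0, 0, 0], [0, 0, -40, 0, 0, 0], [0, 0, -40, 0, 0, 0], [0, 0, 0, 0, 0, 0]]]' | python3 jog.py; python3 - <<'E'
from fit import *
shot("side","pics/g.png")
p=getpts(1,"side"); g=gauge(p,(385,231),zb=106);print(g)
delta(450,50,250,.3)
E
```

```text
time: 4.2
eef_pos: [382.7, 231.2, 32.6]
eef_rot: [0.0, 0.984, 0.179, 0.0]
ft_force: [-0.0, 0.3, -0.0]
finger_gap: 87.9
grip_force: 0.0
time: 4.95
eef_pos: [382.1, 231.0, 32.0]
eef_rot: [0.0, 0.984, 0.179, -0.0]
ft_force: [0.5, 0.1, -0.1]
finger_gap: 31.6
grip_force: 0.0
time: 5.45
eef_pos: [383.9, 232.3, 134.5]
eef_rot: [-0.001, 0.984, 0.179, 0.003]
ft_force: [0.3, -0.7, -0.3]
finger_gap: 3.9
grip_force: 0.0
(array([377.21588437, 236.90671269]), ((375.33502197265625, 234.4456329345703), (26.476408004760742, 16.897056579589844), 56.46055221557617), array([nan, nan]), ((0.0, 0.0), (0.0, 0.0), 0.0), np.float64(170.4895175450899))
pos [382.2 230.7 131.9] yaw 0.360 tilt 0.001 shift [  -0.2  193.  -118. ] rz 0.060 (or half turn) t 5.55fit.py:38: RuntimeWarning: Mean of empty slice.
  return tab[:,:2].mean(0),tr,base[:,:2].mean(0),r,np.median(tab[:,2]) if len(tab) else None
  ret = um.true_divide(
```

Lifted before the fingers had closed (about 75 mm/s). Check that the gauge is unmoved, then redo.

```bash
echo '[[[0, 0, 0, 0, 0, 0], [0, 0, 0, 0, 0, 0], [0, 0, 0, 0, 0, 0], [0, 0, 0, 0, 0, 0], [0, 0, 0, 0, 0, 0], [0, 0, 0, 0, 0, 0]]]' | python3 jog.py 50 40;  python3 - <<'E'
from fit import *
p=getpts(4,"side"); g=gauge(p,(385,231));print(g[0],g[1],g[3])
delta(384.5,232,33,.36)
E
```

```text
time: 6.3
eef_pos: [382.2, 231.0, 132.1]
eef_rot: [0.0, 0.984, 0.179, 0.0]
ft_force: [0.5, 0.2, -0.2]
finger_gap: 50.0
grip_force: 0.0
[382.49606086 234.76465709] ((383.2740783691406, 233.99542236328125), (23.645151138305664, 18.581266403198242), 28.44549560546875) ((383.6875, 231.5474395751953), (30.75116539001465, 86.42408752441406), 18.469776153564453)
pos [382.2 231.  132.1] yaw 0.361 tilt 0.000 shift [ 2.5 -0.1 99.1] rz 0.001 (or half turn) t 6.5
```

```bash
echo '[[[2, 0, 45, 0, 0, 0], [0, 0, 40, 0, 0, 0], [0, 0, 14, 0, 0, 0], [0, 0, 0, 0, 0, 0]]]' | python3 jog.py && echo '[[[0, 0, 0, 0, 0, 0], [0, 0, 0, 0, 0, 0], [0, 0, 0, 0, 0, 0], [0, 0, 0, 0, 0, 0], [0, 0, 0, 0, 0, 0], [0, 0, 0, 0, 0, 0]]]' | python3 jog.py 4 40; python3 - <<'E'
from fit import *
delta(450,50,250,.3)
E
```

```text
time: 7.0
eef_pos: [383.7, 231.8, 32.9]
eef_rot: [0.0, 0.984, 0.18, -0.001]
ft_force: [-0.2, -0.8, 0.7]
finger_gap: 50.2
grip_force: 0.0
time: 7.75
eef_pos: [384.3, 232.1, 33.4]
eef_rot: [-0.0, 0.984, 0.179, 0.0]
ft_force: [-0.7, 0.5, 5.1]
finger_gap: 11.4
grip_force: 40.0
pos [384.3 232.1  33.4] yaw 0.361 tilt 0.001 shift [  -2.7  193.5 -216.6] rz 0.061 (or half turn) t 7.75
```

```bash
echo '[[[0, 0, -40, 0, 0, 0], [0, 0, -50, 0, 0, 0], [0, 0, -50, 0, 0, 0], [0, 40, -40, 0, 0, 0.02], [0, 46, -37, 0, 0, 0.02], [-1, 54, 0, 0, 0, 0.02], [-1, 54, 0, 0, 0, 0]]]' | python3 jog.py; python3 - <<'E'
from fit import *
shot("side","pics/g2.png")
delta(*(np.array([517.5,-347])+45*np.array([-np.sin(.271),np.cos(.271)])),230,.271)
E
```

```text
time: 8.62
eef_pos: [444.3, 45.5, 249.8]
eef_rot: [0.0, 0.989, 0.15, -0.0]
ft_force: [0.5, 0.8, -4.4]
finger_gap: 11.7
grip_force: 40.0
pos [445.7  37.  249. ] yaw 0.292 tilt 0.005 shift [-40.6 343.4  20.5] rz 0.021 (or half turn) t 8.68
```

View pics/g2.png

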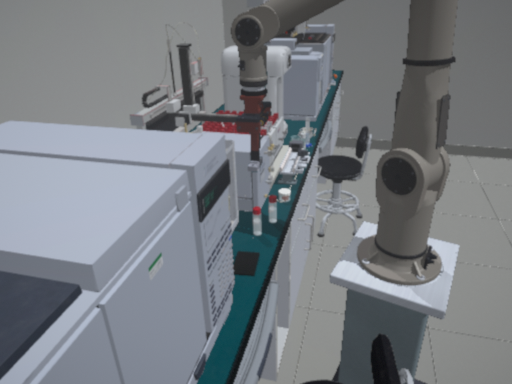

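```bash
echo '[[[-15, 46, -5, 0, 0, 0], [-15, 46, 0, 0, 0, 0], [-15, 46, 0, 0, 0, 0], [-15, 46, 0, 0, 0, 0]]]' | python3 jog.py ; python3 - <<'E'
from fit import *
delta(504.6,-319.4,170,.271)
E
```

```text
time: 9.18
eef_pos: [440.6, -147.2, 254.1]
eef_rot: [-0.0, 0.989, 0.15, -0.001]
ft_force: [-0.1, -1.0, -3.8]
finger_gap: 11.6
grip_force: 40.0
pos [ 440.6 -147.2  254.1] yaw 0.301 tilt 0.002 shift [ 10.3 183.5  83.9] rz 0.030 (or half turn) t 9.18
```

```bash
echo '[[[2, 46, 0, 0, 0, 0.006], [3, 46, 20, 0, 0, 0.008], [3, 46, 30, 0, 0, 0.008], [2, 46, 34, 0, 0, 0.008], [0, 0, 0, 0, 0, 0], [0, 0, 0, 0, 0, 0]]]' | python3 jog.py ; python3 - <<'E'
from fit import *
delta(504.6,-319.4,89,.271)
f=shot("side"); im=f["frame"][110:215,240:330,::-1]
cv2.imwrite("pics/s3.png",cv2.resize(im,None,fx=5,fy=5,interpolation=cv2.INTER_CUBIC))
E
```

```text
time: 9.93
eef_pos: [503.5, -318.2, 170.1]
eef_rot: [-0.001, 0.991, 0.135, -0.001]
ft_force: [0.7, 0.3, -3.8]
finger_gap: 11.6
grip_force: 40.0
pos [ 503.5 -318.2  170.1] yaw 0.271 tilt 0.003 shift [ 0.8  1.6 81.1] rz 0.000 (or half turn) t 9.93
```

View pics/s3.png

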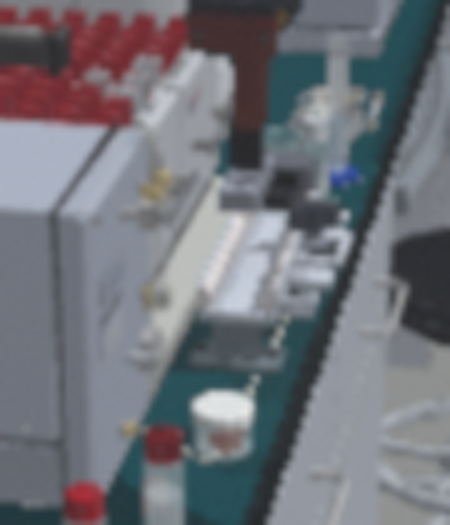

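```bash
echo '[[[0, 1, 40, 0, 0, 0], [0, 0, 22, 0, 0, 0], [0, 0, 8, 0, 0, 0], [0, 0, 0, 0, 0, 0]]]' | python3 jog.py; echo '[[[0, 0, 4, 0, 0, 0], [0, 0, 4, 0, 0, 0], [0, 0, 4, 0, 0, 0], [0, 0, 0, 0, 0, 0]]]' | python3 jog.py ; python3 - <<'E'
from fit import *
o=manip.get_obs(); print(o["wrist_torque"])
E
```

```text
time: 10.48
eef_pos: [504.8, -319.8, 101.9]
eef_rot: [0.0, 0.991, 0.135, 0.0]
ft_force: [0.7, 0.2, -3.8]
finger_gap: 11.2
grip_force: 40.0
time: 10.98
eef_pos: [504.1, -320.3, 88.7]
eef_rot: [-0.0, 0.991, 0.135, -0.0]
ft_force: [-0.9, 1.0, -3.7]
finger_gap: 11.7
grip_force: 40.0
[ 0.03991543  0.01687257 -0.0403751 ]
```

```bash
echo '[[[0, 0, 1, 0, 0, 0], [0, 0, 1.5, 0, 0, 0], [0, 0, 0, 0, 0, 0]]]' | python3 jog.py ; echo '[[[0, 0, 0, 0, 0, 0], [0, 0, 0, 0, 0, 0], [0, 0, 0, 0, 0, 0], [0, 0, 0, 0, 0, 0]]]' | python3 jog.py 40; echo '[[[0, 0, -30, 0, 0, 0], [0, 0, -45, 0, 0, 0], [0, 0, -45, 0, 0, 0], [0, 0, 0, 0, 0, 0]]]' | python3 jog.py; python3 - <<'E'
from fit import *
for c in("top","side"):
  p=getpts(4,c); 
  if c=="top": np.save("p.npy",p)
  g=gauge(p,(504.6,-319.4),60,zb=60); q=(517.5,-347,.271)
  print(c,g[0],g[1][1:],g[3],g[4],"local",loc(np.array([g[0],g[2]]),q))
delta(475.6,-412.6,170,.271)
E
```

```text
time: 11.35
eef_pos: [504.8, -321.2, 87.7]
eef_rot: [0.001, 0.991, 0.135, 0.0]
ft_force: [-1.9, -0.9, 6.2]
finger_gap: 11.4
grip_force: 40.0
time: 11.85
eef_pos: [504.4, -320.3, 86.4]
eef_rot: [-0.0, 0.991, 0.135, 0.0]
ft_force: [-0.2, 0.5, 1.1]
finger_gap: 39.9
grip_force: 0.0
time: 12.35
eef_pos: [506.8, -321.4, 210.6]
eef_rot: [0.002, 0.991, 0.135, 0.003]
ft_force: [-0.2, -0.3, -0.4]
finger_gap: 40.0
grip_force: 0.0
top [ 508.14375667 -320.51829023] ((68.03317260742188, 13.566449165344238), 19.457942962646484) ((491.9943542480469, -301.3006591796875), (73.89466094970703, 65.15696716308594), 82.28790283203125) 123.21272379640139 local (array([ -1.92575165, -10.62154028]), array([28.01984515, 50.13244635]))
side [ 515.26943314 -317.50361599] ((65.3578872680664, 50.79733657836914), 19.02939224243164) ((502.13653564453125, -318.98846435546875), (64.01412963867188, 104.57041931152344), 15.364326477050781) 120.70526713887132 local (array([ 5.74687731, -7.02554764]), array([29.01698639, 39.68914043]))
pos [ 503.8 -320.1  205.4] yaw 0.271 tilt 0.002 shift [-51.9  81.6  35.4] rz -0.000 (or half turn) t 12.75
```

```bash
python3 - <<'E'
from fit import *
for P in(np.load("p.npy"),getpts(1,"side")):
    d=P[(np.hypot(P[:,0]-487,P[:,1]+412)<130)&(P[:,2]>150)&(P[:,2]<190)]
    print(len(d), d[np.argsort(np.hypot(d[:,0]-487,d[:,1]+412))[:200:20]].round() if len(d) else "")
delta(487.3,-412.2,150,.748)
E
```

```text
0 
79 [[ 597. -379.  177.]
 [ 605. -421.  167.]
 [ 589. -346.  167.]
 [ 591. -342.  189.]]
pos [ 504.  -320.2  205.7] yaw 0.271 tilt 0.001 shift [-40.7  84.3  55.6] rz -0.477 (or half turn) t 12.8
```

```bash
echo '[[[-20, 42, 0, 0, 0, 0], [-20, 42, 0, 0, 0, 0], [0, 0, 15, 0, 0, -0.16], [0, 0, 20, 0, 0, -0.16], [0, 0, 20, 0, 0, -0.157], [0, 0, 0, 0, 0, 0]]]' | python3 jog.py ; python3 - <<'E'
from fit import *
delta(487.3,-412.2,86,.748)
p=getpts(4,"side");q=(517.5,-347,.271,41,0)
try: print(wing(p,q))
except Exception as e: print(e)
E
```

```text
time: 13.55
eef_pos: [487.0, -411.4, 149.6]
eef_rot: [-0.002, 0.931, 0.365, -0.001]
ft_force: [1.0, 0.0, -0.7]
finger_gap: 40.0
grip_force: 0.0
pos [ 487.  -411.4  149.6] yaw 0.746 tilt 0.004 shift [-0.4  1.1 63.6] rz -0.002 (or half turn) t 13.55
(array([-48.19312184, -51.64394136]), np.float64(0.48071116766321464), np.float64(39.37978338577665), np.int64(136))
```

```bash
echo '[[[0, 1, 40, 0, 0, 0], [0, 0, 18, 0, 0, 0], [0, 0, 6, 0, 0, 0], [0, 0, 0, 0, 0, 0]]]' | python3 jog.py; echo '[[[0, 0, 0, 0, 0, 0], [0, 0, 0, 0, 0, 0], [0, 0, 0, 0, 0, 0], [0, 0, 0, 0, 0, 0], [0, 0, 0, 0, 0, 0]]]' | python3 jog.py 5 30; python3 - <<'E'
from fit import *
delta(487.3,-412.2,86,.748); print(manip.get_obs()["wrist_torque"])
E
```

```text
time: 14.25
eef_pos: [489.3, -412.9, 88.1]
eef_rot: [0.0, 0.931, 0.365, 0.0]
ft_force: [-0.2, 0.2, -0.2]
finger_gap: 39.7
grip_force: 0.0
time: 14.88
eef_pos: [488.9, -412.7, 87.6]
eef_rot: [-0.0, 0.931, 0.365, -0.0]
ft_force: [0.1, 0.1, 0.1]
finger_gap: 5.1
grip_force: 0.0
pos [ 488.9 -412.7   87.6] yaw 0.748 tilt 0.000 shift [-0.8 -1.5  1.6] rz -0.000 (or half turn) t 14.88
[-0.0646501 -0.0505866  0.0436827]
```

```bash
echo '[[[0, 0, -30, 0, 0, 0], [0, 0, -40, 0, 0, 0], [0, 0, 0, 0, 0, 0]]]' | python3 jog.py; python3 - <<'E'
from fit import *
f=shot("side"); g=shot("top")
A=cv2.resize(f["frame"][110:200,250:330,::-1],None,fx=5,fy=5,interpolation=cv2.INTER_CUBIC)
B=cv2.resize(g["frame"][150:240,300:380,::-1],None,fx=5,fy=5,interpolation=cv2.INTER_CUBIC)
cv2.imwrite("pics/s4.png",np.hstack([A,B])[:, :800])
E
```

```text
time: 15.25
eef_pos: [491.1, -414.0, 161.1]
eef_rot: [0.003, 0.931, 0.365, 0.002]
ft_force: [0.4, -0.3, -0.4]
finger_gap: 4.8
grip_force: 0.0
```

View pics/s4.png

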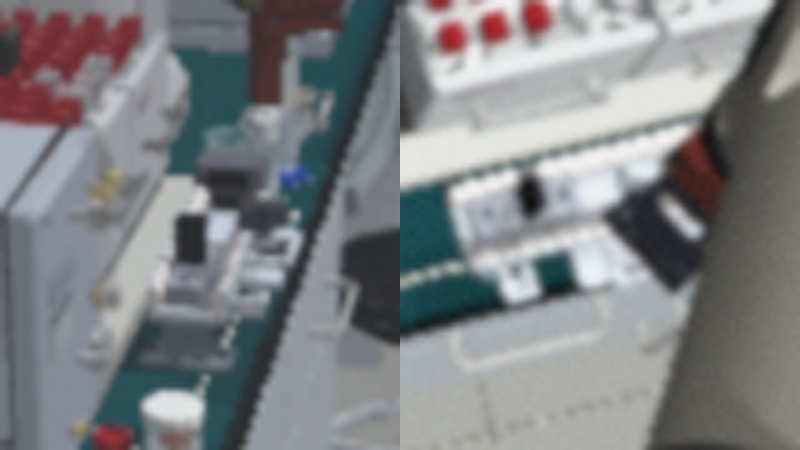

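```bash
echo '[[[-40, -30, -20, 0, 0, 0], [-40, -30, 0, 0, 0, 0], [-40, -30, 0, 0, 0, 0], [0, 0, 0, 0, 0, 0]]]' | python3 jog.py 50; python3 - <<'E'
from fit import *
q=(517.5,-347,.271,41,0)
for c in("top","side"):
    p=getpts(4,c); print(c,wing(p,q))
    x,y=loc(p,q); m=(abs(x+46)<40)&(abs(y+55)<40)&(p[:,2]>88)&(p[:,2]<125)
    print(np.percentile(p[m],[2,50,98],axis=0).round(1),np.histogram(p[m,2],np.arange(88,126,4))[0])
    if c=="top": fq=fit(p,(517.5,-347,.271,39,0),yhi=-20); print(fq)
f=shot("top"); 
B=ortho(f,430,560,-500,-260,95,3.); cv2.imwrite("pics/o.png",B)
E
```

```text
time: 15.85
eef_pos: [334.5, -429.1, 176.1]
eef_rot: [-0.001, 0.932, 0.362, -0.002]
ft_force: [0.8, 0.4, -0.5]
finger_gap: 41.4
grip_force: 0.0
top (array([-46.92767166, -54.56098734]), np.float64(0.45090246512651316), np.float64(39.529946743978215), np.int64(188))
[[ 470.4 -428.1   88.9]
 [ 485.9 -411.2  103.7]
 [ 503.3 -396.1  112. ]] [17 13 27 64 65 31  6  0  0]
(array([        nan,         nan,  0.28885456, 26.5609729 ,  0.52821048]), np.float64(nan))
side (array([-48.00934744, -51.36001555]), np.float64(0.5152364269758627), np.float64(38.97170338326373), np.int64(136))
[[ 468.5 -426.4   88.5]
 [ 484.7 -407.4   99. ]
 [ 500.7 -393.3  108. ]] [38 38 32 39 53  5  0  0  0]fit.py:24: RuntimeWarning: divide by zero encountered in scalar divide
  n_in=((y>0)&(y<50)&m).sum()/50.; e=(m&(y>0)).sum()/n_in
fit.py:9: RuntimeWarning: invalid value encountered in add
  return d[:,0]*c+d[:,1]*s, -d[:,0]*s+d[:,1]*c
  lower_dist = x - lb
  dx = [(x0[i] + h[i]) - x0[i] for i in range(n)]
fit.py:24: RuntimeWarning: invalid value encountered in scalar divide
  n_in=((y>0)&(y<50)&m).sum()/50.; e=(m&(y>0)).sum()/n_in
  return _methods._mean(a, axis=axis, dtype=dtype,
  ret = ret.dtype.type(ret / rcount)
```

View pics/o.png

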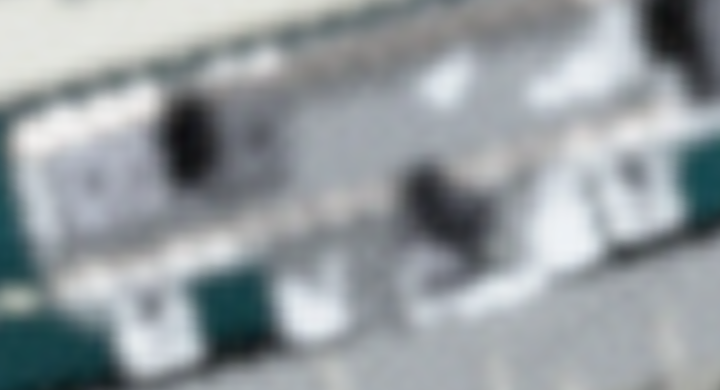

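```bash
python3 - <<'E'
from fit import *
delta(487.3,-411.7,160,.755)
E
echo '[[[40, 30, 0, 0, 0, 0], [40, 30, 0, 0, 0, 0], [40, 30, 10, 0, 0, 0], [0, 0, 0, 0, 0, 0]]]' | python3 jog.py 34;python3 - <<'E'
from fit import *
delta(487.3,-411.7,84.5,.755)
E
```

```text
pos [ 340.6 -428.   177.4] yaw 0.749 tilt 0.000 shift [118.5  88.   17.4] rz -0.006 (or half turn) t 16.3
time: 16.8
eef_pos: [493.2, -409.5, 166.4]
eef_rot: [-0.001, 0.93, 0.368, 0.001]
ft_force: [-0.8, -0.7, 0.2]
finger_gap: 33.5
grip_force: 0.0
pos [ 493.2 -409.5  166.4] yaw 0.754 tilt 0.003 shift [-6.  -2.3 81.9] rz -0.001 (or half turn) t 16.8
```

```bash
echo '[[[-3, -1, 30, 0, 0, 0], [0, 0, 30, 0, 0, 0], [0, 0, 0, 0, 0, 0]]]' | python3 jog.py ;python3 - <<'E'
from fit import *
delta(487.3,-411.7,84.5,.755)
E
echo '[[[0, 0, 14, 0, 0, 0], [0, 0, 6, 0, 0, 0], [0, 0, 0, 0, 0, 0]]]' | python3 jog.py; echo '[[[0, 0, 0, 0, 0, 0], [0, 0, 0, 0, 0, 0]]]' | python3 jog.py 10 30; echo '[[[0, 0, 0, 0, 0, 0], [0, 0, 0, 0, 0, 0]]]' | python3 jog.py;python3 - <<'E'
from fit import *
delta(487.3,-411.7,84.5,.755)
f=shot("side")
cv2.imwrite("pics/s5.png",cv2.resize(f["frame"][130:190,260:330,::-1],None,fx=8,fy=8,interpolation=cv2.INTER_CUBIC))
E
```

```text
time: 17.18
eef_pos: [483.5, -413.5, 105.4]
eef_rot: [-0.002, 0.931, 0.365, -0.002]
ft_force: [0.5, -0.1, 1.0]
finger_gap: 33.6
grip_force: 0.0
pos [ 483.5 -413.5  105.4] yaw 0.747 tilt 0.005 shift [ 4.   1.4 20.9] rz -0.008 (or half turn) t 17.18
time: 17.55
eef_pos: [486.0, -414.1, 87.6]
eef_rot: [-0.0, 0.931, 0.365, -0.0]
ft_force: [0.9, -0.8, 0.2]
finger_gap: 34.0
grip_force: 0.0
time: 17.8
eef_pos: [486.4, -414.2, 88.1]
eef_rot: [0.0, 0.931, 0.365, 0.0]
ft_force: [0.2, -0.0, -0.0]
finger_gap: 17.4
grip_force: 0.0
time: 18.05
eef_pos: [486.2, -414.1, 87.7]
eef_rot: [0.0, 0.931, 0.365, 0.0]
ft_force: [0.8, 0.4, 0.2]
finger_gap: 9.6
grip_force: 0.0
pos [ 486.2 -414.1   87.7] yaw 0.748 tilt 0.000 shift [ 2.5 -1.   3.2] rz -0.007 (or half turn) t 18.05
```

View pics/s5.png

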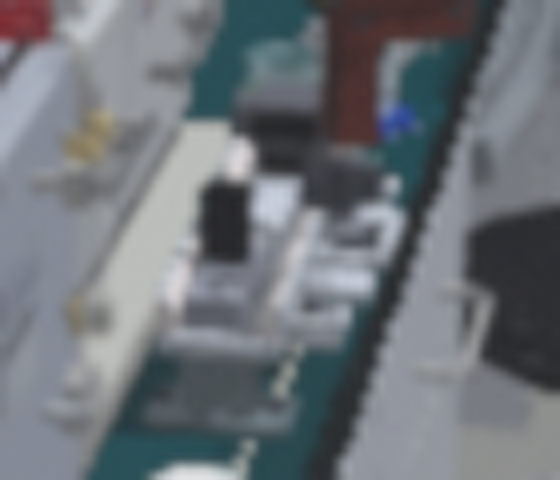

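```bash
python3 - <<'E'
from fit import *
for c in("side","top"):
    f=shot(c);w=cloud(f);i=f["frame"].astype(int)
    m=(np.hypot(w[...,0]-487,w[...,1]+412)<60)&(w[...,2]>75)&(w[...,2]<165)
    br=m&(i[...,0]-i[...,2]>15)
    for z in range(80,165,8):
        k=br&(w[...,2]>=z)&(w[...,2]<z+8); a=w[k]
        d=m&~br&(w[...,2]>=z)&(w[...,2]<z+8)&(i.max(-1)<110); b=w[d]
        print(c,z,"brown",len(a),np.median(a,0).round(0) if len(a) else "",np.ptp(a,0).round(0) if len(a) else "","dark",len(b),np.median(b,0).round(0) if len(b) else "")
E
```

```text
side 80 brown 0   dark 14 [ 485. -408.   85.]
side 88 brown 0   dark 14 [ 486. -409.   92.]
side 96 brown 0   dark 19 [ 486. -406.  100.]
side 104 brown 0   dark 14 [ 485. -409.  106.]
side 112 brown 2 [ 484. -411.  119.] [6. 7. 1.] dark 0 
side 120 brown 9 [ 477. -406.  126.] [16. 22.  4.] dark 6 [ 494. -415.  124.]
side 128 brown 6 [ 475. -404.  133.] [12. 16.  4.] dark 1 [ 495. -413.  134.]
side 136 brown 9 [ 480. -401.  139.] [17. 14.  6.] dark 3 [ 494. -415.  140.]
side 144 brown 9 [ 478. -404.  147.] [15. 17.  6.] dark 3 [ 498. -419.  148.]
side 152 brown 10 [ 477. -402.  156.] [14. 16.  7.] dark 5 [ 488. -414.  155.]
side 160 brown 6 [ 477. -406.  164.] [10. 14.  4.] dark 3 [ 471. -412.  163.]
top 80 brown 0   dark 2 [ 484. -406.   83.]
top 88 brown 0   dark 7 [ 481. -410.   91.]
top 96 brown 0   dark 3 [ 476. -415.   98.]
top 104 brown 0   dark 1 [ 485. -403.  105.]
top 112 brown 0   dark 1 [ 482. -403.  120.]
top 120 brown 0   dark 3 [ 477. -405.  124.]
top 128 brown 0   dark 1 [ 473. -408.  129.]
top 136 brown 0   dark 0 
top 144 brown 0   dark 0 
top 152 brown 0   dark 0 
top 160 brown 0   dark 0
```

```bash
echo '[[[0, 0, 0, 0, 0, 0], [0, 0, 0, 0, 0, 0], [0, 0, 0, 0, 0, 0]]]' | python3 jog.py 0 30;  python3 - <<'E'
from fit import *
o=manip.get_obs();print(o["finger_gap"],o["grip_force"],o["wrist_torque"])
s=shot("side");w=cloud(s)
p=w.reshape(-1,3); q=(517.5,-347,.271); x,y=loc(p,q); m=(abs(x+46)<40)&(abs(y+55)<40)&(p[:,2]>78)&(p[:,2]<125)
P=np.stack([x[m],y[m],p[m,2]],1)
for z in range(78,125,6):
    a=P[(P[:,2]>=z)&(P[:,2]<z+6)]; print(z,len(a),np.round(np.c_[a[:,:2]][np.argsort(a[:,0])][::4],0).tolist())
E
```

```text
time: 18.58
eef_pos: [486.1, -414.1, 87.6]
eef_rot: [-0.0, 0.931, 0.365, 0.0]
ft_force: [-0.4, -0.6, 0.0]
finger_gap: 0.3
grip_force: 0.0
0.2573609497845347 0.0 [-0.02288409 -0.02118343  0.02934404]
78 12 [[-54.0, -54.0], [-39.0, -45.0], [-34.0, -20.0]]
84 12 [[-66.0, -60.0], [-54.0, -53.0], [-39.0, -45.0]]
90 13 [[-65.0, -62.0], [-54.0, -56.0], [-46.0, -48.0], [-31.0, -43.0]]
96 14 [[-66.0, -57.0], [-57.0, -56.0], [-43.0, -44.0], [-31.0, -40.0]]
102 19 [[-65.0, -63.0], [-54.0, -52.0], [-50.0, -49.0], [-44.0, -62.0], [-35.0, -40.0]]
108 1 [[-42.0, -45.0]]
114 3 [[-61.0, -56.0]]
120 4 [[-61.0, -55.0]]
```

```bash
echo '[[[0, 0, 2, 0, 0, 0], [0, 0, 0, 0, 0, 0]]]' | python3 jog.py; echo '[[[0, 0, 2, 0, 0, 0], [0, 0, 0, 0, 0, 0]]]' | python3 jog.py;echo '[[[0, 0, 2, 0, 0, 0], [0, 0, 0, 0, 0, 0]]]' | python3 jog.py
```

```text
time: 18.88
eef_pos: [485.9, -414.0, 85.3]
eef_rot: [-0.0, 0.931, 0.365, -0.0]
ft_force: [-1.0, 0.5, 1.0]
finger_gap: 0.2
grip_force: 0.0
time: 19.12
eef_pos: [486.0, -414.0, 83.3]
eef_rot: [-0.0, 0.931, 0.365, -0.0]
ft_force: [0.2, -0.6, -0.1]
finger_gap: 0.6
grip_force: 0.0
time: 19.38
eef_pos: [486.0, -414.0, 81.4]
eef_rot: [-0.0, 0.931, 0.365, -0.0]
ft_force: [0.8, -0.0, 0.7]
finger_gap: 0.6
grip_force: 0.0
```

```bash
echo '[[[0, 0, 2, 0, 0, 0], [0, 0, 0, 0, 0, 0]]]' | python3 jog.py; echo '[[[0, 0, 2, 0, 0, 0], [0, 0, 0, 0, 0, 0]]]' | python3 jog.py;python3 - <<'E'
from fit import *
if abs(manip.get_obs()["ft_force"][2])<3:
    pass
for c in("side",):
    f=shot(c); cv2.imwrite("pics/s6.png",cv2.resize(f["frame"][120:190,260:330,::-1],None,fx=8,fy=8,interpolation=cv2.INTER_NEAREST))
E
```

```text
time: 19.62
eef_pos: [486.0, -414.0, 79.4]
eef_rot: [-0.0, 0.931, 0.365, -0.0]
ft_force: [0.3, -1.1, -0.0]
finger_gap: 0.7
grip_force: 0.0
time: 19.88
eef_pos: [486.0, -414.0, 77.4]
eef_rot: [-0.0, 0.931, 0.365, -0.0]
ft_force: [-0.4, 0.3, -0.4]
finger_gap: 0.6
grip_force: 0.0
```

View pics/s6.png

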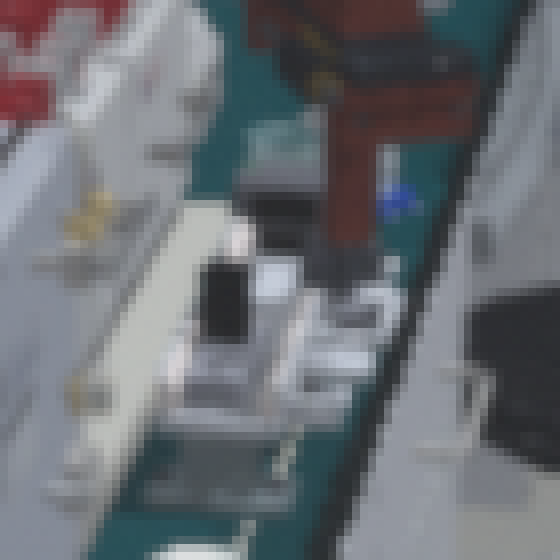

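```bash
python3 - <<'E'
from fit import *
f=shot("side");w=cloud(f)
K=np.array([[f["fx"],0,f["cx"]],[0,f["fy"],f["cy"]],[0,0,1.]])
for z in(77,85,95,100,105,110): print(z,cv2.projectPoints(np.array([[477.,-404,z]]),np.array(f["rvec"]),np.array(f["tvec"]),K,None)[0].round(1).ravel())
for v in range(140,158): print(v,[(w[v,u].round(0).tolist(),f["frame"][v,u].tolist()) for u in(303,305)])
E
```

```text
77 [303.7 157.4]
85 [303.7 155.6]
95 [303.8 153.3]
100 [303.8 152.2]
105 [303.9 151.1]
110 [303.9 149.9]
140 [([482.0, -404.0, 152.0], [68, 48, 47]), ([477.0, -413.0, 150.0], [74, 50, 49])]
141 [([484.0, -408.0, 146.0], [73, 49, 49]), ([477.0, -414.0, 146.0], [75, 50, 50])]
142 [([484.0, -407.0, 142.0], [75, 50, 49]), ([475.0, -409.0, 143.0], [76, 51, 49])]
143 [([481.0, -402.0, 140.0], [77, 50, 50]), ([477.0, -412.0, 137.0], [76, 50, 49])]
144 [([483.0, -407.0, 134.0], [76, 49, 49]), ([473.0, -405.0, 136.0], [76, 50, 50])]
145 [([483.0, -407.0, 129.0], [76, 51, 50]), ([476.0, -411.0, 129.0], [76, 50, 50])]
146 [([481.0, -404.0, 126.0], [76, 50, 48]), ([476.0, -411.0, 125.0], [77, 51, 50])]
147 [([482.0, -406.0, 121.0], [78, 51, 49]), ([474.0, -407.0, 122.0], [78, 51, 50])]
148 [([485.0, -414.0, 114.0], [80, 52, 50]), ([473.0, -406.0, 118.0], [77, 51, 50])]
149 [([482.0, -406.0, 113.0], [81, 53, 52]), ([476.0, -413.0, 111.0], [77, 54, 53])]
150 [([483.0, -409.0, 107.0], [73, 59, 62]), ([478.0, -417.0, 105.0], [70, 61, 65])]
151 [([481.0, -404.0, 104.0], [63, 62, 67]), ([478.0, -418.0, 100.0], [61, 63, 68])]
152 [([481.0, -405.0, 100.0], [58, 59, 65]), ([477.0, -416.0, 97.0], [57, 60, 65])]
153 [([483.0, -410.0, 93.0], [56, 58, 63]), ([475.0, -413.0, 94.0], [58, 61, 66])]
154 [([480.0, -404.0, 92.0], [57, 59, 65]), ([478.0, -420.0, 86.0], [64, 67, 72])]
155 [([479.0, -401.0, 88.0], [63, 65, 71]), ([498.0, -468.0, 60.0], [108, 112, 120])]
156 [([483.0, -412.0, 79.0], [80, 83, 89]), ([483.0, -433.0, 71.0], [160, 166, 177])]
157 [([481.0, -406.0, 77.0], [105, 107, 116]), ([478.0, -420.0, 73.0], [154, 158, 171])]
```

```bash
for i in 1 ; do echo '[[[0, 0, 2, 0, 0, 0], [0, 0, 0, 0, 0, 0]]]' | python3 jog.py | grep -E 'eef_pos|ft'; echo '[[[0, 0, 2, 0, 0, 0], [0, 0, 0, 0, 0, 0]]]' | python3 jog.py| grep -E 'eef_pos|ft'; done; python3 - <<'E'
from fit import *
f=shot("top"); s=shot("side")
K=np.array([[f["fx"],0,f["cx"]],[0,f["fy"],f["cy"]],[0,0,1.]])
w=cloud(s); p=w.reshape(-1,3); q=(517.5,-347,.271)
print(wing(p,q))
o=manip.get_obs(); print(o["q"],o["joint_torque"])
E
```

```text
eef_pos: [486.2, -414.2, 75.9]
ft_force: [0.1, -0.2, 2.3]
eef_pos: [486.4, -414.3, 75.7]
ft_force: [-4.2, 3.3, 15.0]
(array([-48.20608173, -51.90846745]), np.float64(0.33451183435934406), np.float64(37.17631913659724), np.int64(35))
[ 0.86546681  0.56764237 -0.35470796  1.72641477  0.24345662  0.88997095
 -0.41525257] [-4.26538652e-01 -4.96859550e+01 -3.56055312e+00 -2.11387289e+01
  2.19150796e-01 -1.89674377e+00 -2.90311255e-03]
```

```bash
echo '[[[0, 0, -40, 0, 0, 0], [0, 0, -40, 0, 0, 0], [-40, -30, -20, 0, 0, 0], [-30, -20, 0, 0, 0, 0], [0, 0, 0, 0, 0, 0], [0, 0, 0, 0, 0, 0]]]' | python3 jog.py 40;python3 - <<'E'
from fit import *
o=manip.get_obs(); e=np.array(o["eef_pos"]); print(e)
f=shot("side"); w=cloud(f); 
m=(np.hypot(w[...,0]-e[0],w[...,1]-e[1])<60)&(w[...,2]>e[2]-40)&(w[...,2]<e[2]+60)
a=w[m]; h=np.histogram(a[:,2]-e[2],np.arange(-40,61,5)); print(list(zip(h[1].astype(int).tolist(),h[0].tolist())))
K=np.array([[f["fx"],0,f["cx"]],[0,f["fy"],f["cy"]],[0,0,1.]])
u,v=cv2.projectPoints(e[None],np.array(f["rvec"]),np.array(f["tvec"]),K,None)[0].ravel(); print(u,v)
u0,v0=int(u),int(v)
c=cv2.resize(f["frame"][v0-50:v0+20,u0-35:u0+35,::-1],None,fx=8,fy=8,interpolation=cv2.INTER_NEAREST)
cv2.drawMarker(c,(int((u-u0+35)*8),int((v-v0+50)*8)),(0,255,0),0,20,2)
cv2.imwrite("pics/t.png",c)
print(wing(getpts(2,"top"),(517.5,-347,.271)))
E
```

```text
time: 21.32
eef_pos: [401.4, -424.7, 173.5]
eef_rot: [0.0, 0.931, 0.365, 0.0]
ft_force: [0.8, -0.3, 0.1]
finger_gap: 39.9
grip_force: 0.0
[ 401.39726827 -424.71876006  173.53996092]
[(-40, 0), (-35, 0), (-30, 0), (-25, 0), (-20, 0), (-15, 0), (-10, 0), (-5, 0), (0, 0), (5, 0), (10, 0), (15, 0), (20, 0), (25, 0), (30, 10), (35, 17), (40, 10), (45, 17), (50, 10), (55, 13)]
323.9396125268329 136.46306530424158
(array([-46.81599173, -54.67908293]), np.float64(0.4889517495424156), np.float64(39.610704013503096), np.int64(90))
```

View pics/t.png

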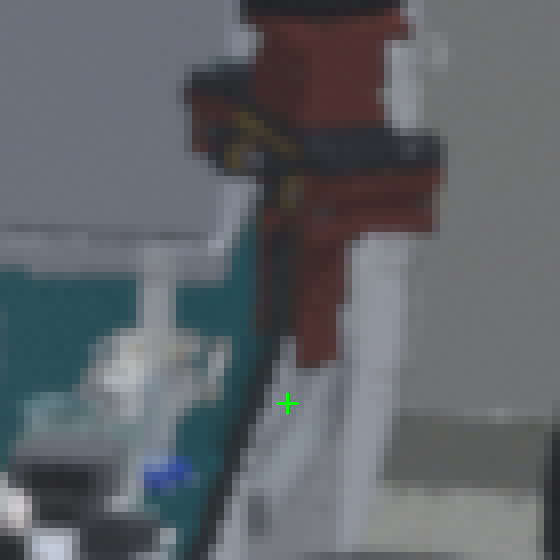

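Contact with the wing top (105 mm) occurred at a reported z of 76. The picture also shows the fingertips about 29 mm above the reported TCP, so the real fingertip is at reported z + 29 and I need to go 29 mm lower.

```bash
echo '[[[35, 25, 0, 0, 0, 0], [35, 25, 0, 0, 0, 0], [0, 0, 20, 0, 0, 0], [0, 0, 40, 0, 0, 0], [0, 0, 0, 0, 0, 0]]]' | python3 jog.py 34;python3 - <<'E'
from fit import *
delta(487.3,-412,56,.755)
E
```

```text
time: 22.1
eef_pos: [483.3, -412.4, 109.8]
eef_rot: [-0.003, 0.931, 0.365, -0.002]
ft_force: [0.7, -0.3, 0.1]
finger_gap: 33.5
grip_force: 0.0
pos [ 483.3 -412.4  109.8] yaw 0.748 tilt 0.008 shift [ 3.3  2.8 53.8] rz -0.007 (or half turn) t 22.1
```

```bash
echo '[[[1, 0, 20, 0, 0, 0], [1, 0, 14, 0, 0, 0], [0, 0, 0, 0, 0, 0]]]' | python3 jog.py; echo '[[[0, 0, 10, 0, 0, 0], [0, 0, 8, 0, 0, 0], [0, 0, 3, 0, 0, 0], [0, 0, 0, 0, 0, 0]]]' | python3 jog.py;echo '[[[0, 0, 0, 0, 0, 0], [0, 0, 0, 0, 0, 0], [0, 0, 0, 0, 0, 0], [0, 0, 0, 0, 0, 0]]]' | python3 jog.py 5 30; python3 - <<'E'
from fit import *
delta(487.3,-412,56,.755); print(manip.get_obs()["wrist_torque"])
E
```

```text
time: 22.48
eef_pos: [486.9, -412.2, 78.5]
eef_rot: [-0.001, 0.931, 0.365, -0.0]
ft_force: [0.2, -0.5, 0.1]
finger_gap: 34.0
grip_force: 0.0
time: 22.98
eef_pos: [487.4, -412.6, 58.3]
eef_rot: [-0.0, 0.931, 0.365, -0.0]
ft_force: [-0.9, 0.5, 0.1]
finger_gap: 33.8
grip_force: 0.0
time: 23.48
eef_pos: [487.3, -412.4, 58.8]
eef_rot: [-0.0, 0.931, 0.365, -0.0]
ft_force: [-1.4, 1.7, 4.0]
finger_gap: 10.6
grip_force: 30.0
pos [ 487.3 -412.4   58.8] yaw 0.748 tilt 0.001 shift [ 0.3 -0.3  2.8] rz -0.007 (or half turn) t 23.48
[ 0.48772429  0.46140108 -0.13858287]
```

```bash
echo '[[[0, 0, 0, 0, 0, 0.1], [0, 0, 0, 0, 0, 0.15], [0, 0, 0, 0, 0, 0.15], [0, 0, 0, 0, 0, 0.15], [0, 0, 0, 0, 0, 0.15], [0, 0, 0, 0, 0, 0]]]' | python3 jog.py; python3 - <<'E'
from fit import *
delta(487.3,-412.4,58,-.3); print(manip.get_obs()["wrist_torque"])
E
echo '[[[0, 0, 0, 0, 0, 0.1], [0, 0, 0, 0, 0, 0.1], [0, 0, 0, 0, 0, 0.1], [0, 0, 0, 0, 0, 0.05], [0, 0, 0, 0, 0, 0]]]' | python3 jog.py; python3 - <<'E'
from fit import *
delta(487.3,-412.4,58,-.3); print(manip.get_obs()["wrist_torque"])
E
```

```text
time: 24.22
eef_pos: [486.9, -411.6, 58.8]
eef_rot: [-0.001, 1.0, 0.023, -0.001]
ft_force: [-3.7, 4.3, 5.4]
finger_gap: 10.8
grip_force: 30.0
pos [ 486.9 -411.6   58.8] yaw 0.047 tilt 0.002 shift [0.3 0.8 0.8] rz 0.347 (or half turn) t 24.23
[ 0.94854404  0.76546662 -0.16138188]
time: 24.85
eef_pos: [487.0, -411.1, 58.8]
eef_rot: [-0.001, 0.989, -0.15, -0.001]
ft_force: [-4.5, 4.7, 7.0]
finger_gap: 11.2
grip_force: 30.0
pos [ 487.  -411.1   58.8] yaw -0.302 tilt 0.003 shift [0.7 1.2 0.8] rz -0.002 (or half turn) t 24.85
[1.13492735 0.87544341 0.03660136]
```

```bash
for k in 1; do echo '[[[0, 0, 0, 0, 0, 0.04], [0, 0, 0, 0, 0, 0]]]' | python3 jog.py >/dev/null; python3 -c 'from fit import *;delta(487,-411,58,-.3);print(manip.get_obs()["wrist_torque"])'; echo '[[[0, 0, 0, 0, 0, 0.04], [0, 0, 0, 0, 0, 0]]]' | python3 jog.py>/dev/null;python3 -c 'from fit import *;delta(487,-411,58,-.3);print(manip.get_obs()["wrist_torque"])'; echo '[[[0, 0, 0, 0, 0, 0.04], [0, 0, 0, 0, 0, 0]]]' | python3 jog.py>/dev/null;python3 -c 'from fit import *;delta(487,-411,58,-.3);o=manip.get_obs();print(o["wrist_torque"],o["ft_force"])'; done
```

```text
pos [ 487.  -411.    58.7] yaw -0.341 tilt 0.003 shift [-0.  -0.   0.7] rz -0.041 (or half turn) t 25.1
[1.16143108 0.81005844 0.02027959]
pos [ 487.  -411.    58.7] yaw -0.381 tilt 0.003 shift [0.  0.  0.7] rz -0.081 (or half turn) t 25.35
[ 1.19245121  0.86862982 -0.01482749]
pos [ 487.  -410.9   58.8] yaw -0.421 tilt 0.003 shift [-0.   0.1  0.8] rz -0.121 (or half turn) t 25.6
[1.22409194 0.85231527 0.10412218] [-3.57604798  5.40140974  6.69667193]
```

```bash
for k in 1; do echo '[[[0, 0, 0, 0, 0, 0.03], [0, 0, 0, 0, 0, 0]]]' | python3 jog.py >/dev/null; python3 -c 'from fit import *;delta(487,-411,58,-.3);print(manip.get_obs()["wrist_torque"])'; echo '[[[0, 0, 0, 0, 0, 0.03], [0, 0, 0, 0, 0, 0]]]' | python3 jog.py>/dev/null;python3 -c 'from fit import *;delta(487,-411,58,-.3);o=manip.get_obs();print(o["wrist_torque"],o["ft_force"],o["finger_gap"])'; done; python3 - <<'E'
from fit import *
for c in("side","top"):
    p=getpts(3,c); g=gauge(p,(508,-320),60,zb=60); print(c,g[0],g[4],loc(g[0][None],(517.5,-347,.271)))
E
```

```text
pos [ 487.  -411.    58.8] yaw -0.450 tilt 0.003 shift [0.  0.  0.8] rz -0.150 (or half turn) t 25.85
[1.23897562 0.85439984 0.4795368 ]
pos [ 487.  -410.9   58.8] yaw -0.480 tilt 0.003 shift [0.  0.1 0.8] rz -0.180 (or half turn) t 26.1
[1.20820883 0.86410975 0.71289319] [-4.12845835  4.74614695  5.48598394] 11.123217369990279
side [ 516.73275395 -316.10273543] 121.46215064543154 (array([7.53180113]), array([29.9750162]))
top [ 524.29889526 -316.95953722] 124.24090800920601 (array([14.59244453]), array([27.12406576]))
```

```bash
echo '[[[0, 0, 0, 0, 0, -0.1], [0, 0, 0, 0, 0, -0.13], [0, 0, 0, 0, 0, 0], [0, 0, 0, 0, 0, 0.05], [0, 0, 0, 0, 0, 0]]]' | python3 jog.py;python3 -c 'from fit import *;delta(487,-411,58,-.3);print(manip.get_obs()["wrist_torque"])'; echo '[[[0, 0, 0, 0, 0, 0], [0, 0, 0, 0, 0, 0], [0, 0, 0, 0, 0, 0]]]' | python3 jog.py 30; echo '[[[0, 0, -40, 0, 0, 0], [0, 0, -50, 0, 0, 0], [0, 0, -50, 0, 0, 0], [0, 0, 0, 0, 0, 0]]]' | python3 jog.py; python3 - <<'E'
from fit import *
print(wing(getpts(3,"side"),(517.5,-347,.271)))
delta(508,-319,115,.271)
E
```

```text
time: 27.02
eef_pos: [487.0, -411.1, 58.7]
eef_rot: [-0.001, 0.989, -0.15, -0.001]
ft_force: [-4.3, 5.1, 6.5]
finger_gap: 10.8
grip_force: 30.0
pos [ 487.  -411.1   58.7] yaw -0.302 tilt 0.003 shift [-0.  -0.1  0.7] rz -0.002 (or half turn) t 27.02
[1.18744103 0.80446989 0.02737084]
time: 27.4
eef_pos: [487.6, -413.0, 58.5]
eef_rot: [0.0, 0.989, -0.151, 0.0]
ft_force: [-1.1, 0.8, -0.2]
finger_gap: 29.9
grip_force: 0.0
time: 27.9
eef_pos: [490.0, -414.7, 203.5]
eef_rot: [0.002, 0.989, -0.151, 0.004]
ft_force: [0.9, -0.5, -0.1]
finger_gap: 30.3
grip_force: 0.0
(array([-48.48431518, -51.19352206]), np.float64(-0.5197737245615071), np.float64(39.284419130640494), np.int64(99))
pos [ 486.9 -412.4  197.6] yaw -0.302 tilt 0.001 shift [ -7.6 -95.4  82.6] rz -0.573 (or half turn) t 28.05
```

```bash
echo '[[[-4, -48, 0, 0, 0, 0], [-4, -48, 0, 0, 0, 0], [0, 0, 0, 0, 0, -0.15], [0, 0, 0, 0, 0, -0.15], [0, 0, 0, 0, 0, -0.15], [0, 0, 0, 0, 0, -0.123], [0, 0, 0, 0, 0, 0]]]' | python3 jog.py 50; python3 - <<'E'
from fit import *
q=(517.5,-347,.271)
for c in("side","top"):
    p=getpts(3,c); x,y=loc(p,q); m=(abs(x)<20)&(y>-20)&(y<80)&(p[:,2]>95)&(p[:,2]<128)
    print(c,m.sum(),np.median(x[m]),np.percentile(y[m],[5,50,95]))
delta(510.8,-321,60,.271)
E
```

```text
time: 28.92
eef_pos: [507.5, -318.3, 196.8]
eef_rot: [-0.001, 0.991, 0.134, -0.001]
ft_force: [-0.5, 1.0, -0.3]
finger_gap: 49.9
grip_force: 0.0
side 160 -2.087824412731452 [23.97296355 30.35028932 35.57600882]
top 37 -5.917752104225802 [27.94641471 30.95895945 32.1944856 ]
pos [ 508.4 -318.6  198.3] yaw 0.270 tilt 0.000 shift [  1.7   3.  138.3] rz -0.001 (or half turn) t 29.23
```

```bash
echo '[[[1, 1, 45, 0, 0, 0], [0, 1, 45, 0, 0, 0], [0, 0, 30, 0, 0, 0], [0, 0, 14, 0, 0, 0], [0, 0, 4, 0, 0, 0], [0, 0, 0, 0, 0, 0]]]' | python3 jog.py; echo '[[[0, 0, 0, 0, 0, 0], [0, 0, 0, 0, 0, 0], [0, 0, 0, 0, 0, 0], [0, 0, 0, 0, 0, 0], [0, 0, 0, 0, 0, 0], [0, 0, 0, 0, 0, 0]]]' | python3 jog.py 4 25;  python3 - <<'E'
from fit import *
q=(517.5,-347,.271)
o=manip.get_obs(); print(loc(np.array([o["eef_pos"]]),q)); delta(510,-320,60,.271);print(o["wrist_torque"])
E
```

```text
time: 29.98
eef_pos: [510.7, -320.7, 61.5]
eef_rot: [0.0, 0.991, 0.135, 0.001]
ft_force: [0.5, 0.1, 0.5]
finger_gap: 50.1
grip_force: 0.0
time: 30.72
eef_pos: [510.1, -320.6, 60.7]
eef_rot: [0.0, 0.991, 0.135, 0.0]
ft_force: [-0.0, -0.8, 2.1]
finger_gap: 11.8
grip_force: 25.0
(array([-0.07686633]), array([27.4640614]))
pos [ 510.1 -320.6   60.7] yaw 0.271 tilt 0.000 shift [ 0.1 -0.6  0.7] rz -0.000 (or half turn) t 30.73
[-0.10893432  0.03514531  0.00093975]
```

```bash
echo '[[[0, 15, 0, 0, 0, 0], [0, 15, 0, 0, 0, 0], [0, 0, 0, 0, 0, 0]]]' | python3 jog.py; echo '[[[0, 20, 0, 0, 0, 0], [0, 20, 0, 0, 0, 0], [0, 0, 0, 0, 0, 0]]]' | python3 jog.py; echo '[[[0, 20, 0, 0, 0, 0], [0, 20, 0, 0, 0, 0], [0, 0, 0, 0, 0, 0]]]' | python3 jog.py;  python3 - <<'E'
from fit import *
q=(517.5,-347,.271)
o=manip.get_obs(); print(loc(np.array([o["eef_pos"]]),q)); delta(510,-320,60,.271);print(o["wrist_torque"])
E
```

```text
time: 31.1
eef_pos: [517.9, -349.9, 60.7]
eef_rot: [0.0, 0.991, 0.135, -0.0]
ft_force: [-2.0, -0.9, 2.9]
finger_gap: 11.8
grip_force: 25.0
time: 31.48
eef_pos: [528.6, -389.1, 60.7]
eef_rot: [0.001, 0.991, 0.134, 0.0]
ft_force: [-1.4, -3.3, 4.0]
finger_gap: 11.8
grip_force: 25.0
time: 31.85
eef_pos: [539.2, -427.0, 60.8]
eef_rot: [0.0, 0.991, 0.135, -0.0]
ft_force: [-1.2, -1.3, 4.1]
finger_gap: 11.8
grip_force: 25.0
(array([-0.46227715]), array([-82.89606535]))
pos [ 539.2 -427.    60.8] yaw 0.270 tilt 0.001 shift [   0.4 -110.9    0.7] rz -0.001 (or half turn) t 31.85
[-0.14246199  0.35001652  0.06122234]
```

```bash
echo '[[[0, 8, 0, 0, 0, 0], [0, 6, 0, 0, 0, 0], [0, 0, 0, 0, 0, 0]]]' | python3 jog.py; echo '[[[0, 2, 0, 0, 0, 0], [0, 2, 0, 0, 0, 0], [0, 0, 0, 0, 0, 0]]]' | python3 jog.py; python3 - <<'E'
from fit import *
q=(517.5,-347,.271)
o=manip.get_obs(); print(loc(np.array([o["eef_pos"]]),q))
E
```

```text
time: 32.22
eef_pos: [542.6, -437.0, 60.9]
eef_rot: [-0.002, 0.991, 0.136, -0.001]
ft_force: [-6.2, 6.6, 8.9]
finger_gap: 11.9
grip_force: 25.0
time: 32.6
eef_pos: [543.4, -439.7, 60.9]
eef_rot: [-0.002, 0.991, 0.136, -0.001]
ft_force: [-6.5, 9.1, 12.3]
finger_gap: 11.9
grip_force: 25.0
(array([0.12936175]), array([-96.28590297]))
```

```bash
echo '[[[0, 2, 0, 0, 0, 0], [0, 2, 0, 0, 0, 0], [0, 0, 0, 0, 0, 0], [0, 0, 0, 0, 0, 0]]]' | python3 jog.py; python3 - <<'E'
from fit import *
q=(517.5,-347,.271)
o=manip.get_obs(); print(loc(np.array([o["eef_pos"]]),q))
f=shot("top"); cv2.imwrite("pics/o2.png",ortho(f,450,600,-540,-320,90,3.))
E
```

```text
time: 33.1
eef_pos: [544.2, -442.6, 60.9]
eef_rot: [-0.003, 0.991, 0.136, -0.002]
ft_force: [-8.8, 11.5, 13.8]
finger_gap: 12.0
grip_force: 25.0
(array([0.12857766]), array([-99.23550674]))
```

View pics/o2.png

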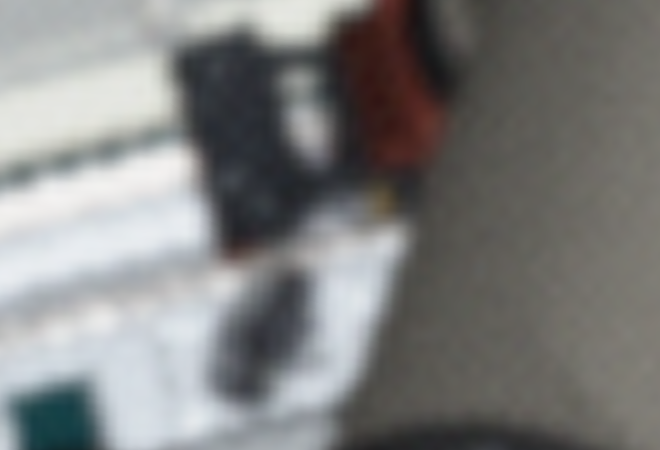

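```bash
echo '[[[0, 2, 0, 0, 0, 0], [0, 2, 0, 0, 0, 0], [0, 0, 0, 0, 0, 0], [0, 0, 0, 0, 0, 0]]]' | python3 jog.py; python3 - <<'E'
from fit import *
q=(517.5,-347,.271)
o=manip.get_obs(); print(loc(np.array([o["eef_pos"]]),q),o["wrist_torque"])
p=getpts(3,"side"); x,y=loc(p,q)
m=(abs(x)<12)&(y>-75)&(y<-20)&(p[:,2]>66)&(p[:,2]<90)
print("base front face",np.percentile(y[m],[5,25,50,75,90,95]),m.sum())
h=np.histogram(y[m],np.arange(-75,-20,3)); print(h[0].tolist())
m=(abs(x)<25)&(y>-150)&(y<-20)&(p[:,2]>88)&(p[:,2]<110); print(np.histogram(y[m],np.arange(-150,-20,5))[0].tolist())
for yy in range(-75,-30,4):
    k=(abs(x)<10)&(y>yy)&(y<=yy+4)&(p[:,2]>50)&(p[:,2]<100); print(yy,k.sum(),np.median(p[k,2]).round(1) if k.any() else "")
E
```

```text
time: 33.65
eef_pos: [544.1, -442.6, 61.1]
eef_rot: [-0.006, 0.991, 0.137, -0.003]
ft_force: [-13.5, 22.0, 22.7]
finger_gap: 11.6
grip_force: 25.0
(array([0.07423632]), array([-99.26653618])) [ 4.29951069  3.15617447 -0.119816  ]
base front face [-71.49167527 -66.54590282 -62.43607823 -60.23726219 -58.60910435
 -56.91033873] 76
[4, 5, 12, 13, 24, 14, 2, 1, 1, 0, 0, 0, 0, 0, 0, 0, 0, 0]
[15, 3, 1, 0, 0, 0, 0, 0, 0, 3, 6, 26, 27, 13, 3, 0, 0, 0, 0, 0, 1, 0, 0, 0, 0]
-75 5 79.7
-71 10 78.2
-67 19 70.8
-63 30 71.6
-59 12 68.6
-55 10 61.4
-51 5 63.4
-47 4 60.3
-43 5 61.9
-39 7 59.7
-35 8 61.1
-31 2 62.4
```

Sliding was free (1–3 N) all the way. The gauge now sits hard on the stop, with its rear face at about y −60, as it should be. Back off and lift it out.

```bash
echo '[[[0, -6, 0, 0, 0, 0], [0, -8, 0, 0, 0, 0], [0, -10, 0, 0, 0, 0], [0, 0, 0, 0, 0, 0]]]' | python3 jog.py; echo '[[[0, 0, -10, 0, 0, 0], [0, 0, -20, 0, 0, 0], [0, 0, -30, 0, 0, 0], [0, 0, -40, 0, 0, 0], [0, 0, -40, 0, 0, 0], [0, 0, -40, 0, 0, 0]]]' | python3 jog.py - 40; python3 - <<'E'
from fit import *
delta(440,-147,220,.3)
f=shot("side");w=cloud(f)
im=f["frame"].max(2); d=np.hypot(w[...,0]-380,w[...,1]-225)
m=(d<95)&(w[...,2]>2)&(w[...,2]<12)&(im<60)
k,l,s,c=cv2.connectedComponentsWithStats(m.astype(np.uint8)); j=1+np.argmax(s[1:,4]); P=w[l==j]
print("pad side",cv2.minAreaRect(P[:,:2].astype(np.float32)),P.mean(0))
f=shot("top");w=cloud(f)
im=f["frame"].max(2); d=np.hypot(w[...,0]-380,w[...,1]-225)
m=(d<95)&(w[...,2]>2)&(w[...,2]<12)&(im<60)
k,l,s,c=cv2.connectedComponentsWithStats(m.astype(np.uint8)); j=1+np.argmax(s[1:,4]); P=w[l==j]
print("pad top",len(P),cv2.minAreaRect(P[:,:2].astype(np.float32)),P.mean(0))
E
```

```text
time: 34.3
eef_pos: [539.8, -427.2, 60.7]
eef_rot: [-0.0, 0.991, 0.135, -0.0]
ft_force: [-1.6, 1.5, 5.5]
finger_gap: 11.6
grip_force: 25.0
time: 35.05
eef_pos: [539.6, -428.0, 242.8]
eef_rot: [-0.0, 0.991, 0.135, -0.0]
ft_force: [-0.3, -0.4, -3.3]
finger_gap: 11.4
grip_force: 40.0
pos [ 539.6 -428.   242.8] yaw 0.271 tilt 0.000 shift [ -20.8 -297.4   22.8] rz -0.029 (or half turn) t 35.05
pad side ((377.4912414550781, 231.6121063232422), (68.88610076904297, 105.12073516845703), 22.48423957824707) [375.17468821 231.15155037   6.67011588]
pad top 423 ((380.8317565917969, 227.38705444335938), (69.20311737060547, 104.55828094482422), 20.5953426361084) [380.10768228 226.71165028   6.82664002]
```

```bash
echo '[[[-3, -50, 0, 0, 0, 0], [-3, -50, 0, 0, 0, 0], [-3, -50, 0, 0, 0, 0], [-3, -50, 0, 0, 0, 0], [-4, -50, 0, 0, 0, 0], [-4, -50, 0, 0, 0, 0]]]' | python3 jog.py; python3 - <<'E'
from fit import *
delta(440,40,250,.3)
E
```

```text
time: 35.9
eef_pos: [438.8, -142.8, 239.7]
eef_rot: [-0.0, 0.991, 0.135, -0.001]
ft_force: [1.1, 0.8, -4.3]
finger_gap: 11.9
grip_force: 40.0
pos [ 438.8 -142.8  239.7] yaw 0.271 tilt 0.002 shift [  50.  -175.8  -10.3] rz -0.029 (or half turn) t 35.9
```

```bash
echo '[[[12, -44, -3, 0, 0, 0], [12, -44, -3, 0, 0, 0], [12, -44, -3, 0, 0, 0], [14, -44, 0, 0, 0, -0.02]]]' | python3 jog.py; python3 - <<'E'
from fit import *
delta(380,229.5,200,.37)
E
```

```text
time: 36.4
eef_pos: [440.5, 39.6, 249.1]
eef_rot: [0.0, 0.989, 0.145, -0.0]
ft_force: [0.7, -0.7, -3.9]
finger_gap: 12.1
grip_force: 40.0
pos [440.5  39.6 249.1] yaw 0.291 tilt 0.001 shift [  -3.5 -199.3   49. ] rz -0.079 (or half turn) t 36.4
```

```bash
echo '[[[-1, -50, 0, 0, 0, 0], [-1, -50, 0, 0, 0, 0], [-1, -50, 20, 0, 0, 0], [-1, -49, 30, 0, 0, 0], [0, 0, 20, 0, 0, -0.079], [0, 0, 20, 0, 0, 0], [0, 0, 0, 0, 0, 0]]]' | python3 jog.py; python3 - <<'E'
from fit import *
delta(380,229.5,20,.37)
E
```

```text
time: 37.28
eef_pos: [378.9, 226.8, 157.9]
eef_rot: [0.001, 0.983, 0.184, -0.002]
ft_force: [0.9, -0.2, -3.6]
finger_gap: 11.5
grip_force: 40.0
pos [378.9 226.8 157.9] yaw 0.370 tilt 0.005 shift [  2.7  -2.2 137.9] rz 0.000 (or half turn) t 37.27
```

```bash
echo '[[[2, -2, 45, 0, 0, 0], [0, 0, 45, 0, 0, 0], [0, 0, 30, 0, 0, 0], [0, 0, 15, 0, 0, 0], [0, 0, 5, 0, 0, 0], [0, 0, 0, 0, 0, 0]]]' | python3 jog.py; python3 -c 'from fit import *;delta(380,229.5,7,.37)'
```

```text
time: 38.02
eef_pos: [382.5, 230.9, 20.3]
eef_rot: [-0.0, 0.983, 0.184, 0.001]
ft_force: [0.4, 0.4, -3.3]
finger_gap: 11.8
grip_force: 40.0
pos [382.5 230.9  20.3] yaw 0.370 tilt 0.001 shift [-2.8  0.4 13.3] rz -0.000 (or half turn) t 38.02
```

```bash
echo '[[[-2, 0, 5, 0, 0, 0], [0, 0, 5, 0, 0, 0], [0, 0, 2, 0, 0, 0], [0, 0, 0, 0, 0, 0]]]' | python3 jog.py; echo '[[[0, 0, 1, 0, 0, 0], [0, 0, 0, 0, 0, 0], [0, 0, 0, 0, 0, 0]]]' | python3 jog.py
```

```text
time: 38.52
eef_pos: [379.8, 229.8, 7.4]
eef_rot: [0.0, 0.983, 0.184, -0.0]
ft_force: [0.4, -0.1, -4.4]
finger_gap: 12.0
grip_force: 40.0
time: 38.9
eef_pos: [380.0, 229.9, 6.7]
eef_rot: [-0.0, 0.983, 0.184, 0.0]
ft_force: [-1.1, 0.5, -2.0]
finger_gap: 12.3
grip_force: 40.0
```

Now release and rise, then check the gauge and locate the vials.

```bash
echo '[[[0, 0, 0, 0, 0, 0], [0, 0, 0, 0, 0, 0], [0, 0, 0, 0, 0, 0], [0, 0, 0, 0, 0, 0]]]' | python3 jog.py 45; echo '[[[0, 0, -40, 0, 0, 0], [0, 0, -50, 0, 0, 0], [0, 40, -50, 0, 0, 0], [0, 50, -40, 0, 0, 0], [0, 50, 0, 0, 0, 0.02], [0, 0, 0, 0, 0, 0]]]' | python3 jog.py 70;  python3 - <<'E'
from fit import *
for c in("side","top"):
    p=getpts(3,c); g=gauge(p,(380,229.5)); print(c,g[0],g[1][1:],g[3],g[4])
for nm in("top","side"):
    f=shot(nm); w=cloud(f); i=f["frame"].astype(int)
    m=(i[...,0]>110)&(i[...,1]<70)&(w[...,2]>70)&(w[...,2]<115)&(w[...,0]<640)&(w[...,0]>300)&(w[...,1]>-300)
    k,l,s,c=cv2.connectedComponentsWithStats(m.astype(np.uint8))
    for j in range(1,k):
        if s[j,4]>8: P=w[l==j]; print(nm,s[j,4],np.median(P,0).round(1),(np.nanmin(P,0)/2+np.nanmax(P,0)/2).round(1))
delta(427,76,120,.3)
E
```

```text
time: 39.4
eef_pos: [380.0, 229.8, 6.6]
eef_rot: [-0.0, 0.983, 0.184, 0.0]
ft_force: [-0.5, -0.2, 0.4]
finger_gap: 44.3
grip_force: 0.0
time: 40.15
eef_pos: [430.9, 97.4, 184.6]
eef_rot: [0.001, 0.985, 0.17, 0.0]
ft_force: [-0.4, 0.1, -0.4]
finger_gap: 69.8
grip_force: 0.0
side [376.90232485 230.9239717 ] ((25.70702362060547, 15.736985206604004), 27.93818473815918) ((378.51251220703125, 228.7608184814453), (30.376508712768555, 84.17247772216797), 21.408815383911133) 66.62336818408973
top [379.77972993 227.16275299] ((26.154756546020508, 11.727296829223633), 21.22258949279785) ((380.5941162109375, 227.72312927246094), (30.973546981811523, 79.85480499267578), 21.375003814697266) 69.55588285602626
top 20 [417.9 -14.7  96.9] [418.2 -14.7  99. ]
side 40 [421.4  81.   93.7] [423.9  79.8  90.4]
pos [429.3 102.3 184.2] yaw 0.352 tilt 0.000 shift [-11.2  23.9  64.2] rz 0.052 (or half turn) t 40.55
```

```bash
echo '[[[-11, 24, 10, 0, 0, 0.05], [0, 0, 20, 0, 0, 0], [0, 0, 0, 0, 0, 0]]]' | python3 jog.py 60; python3 -c 'from fit import *;delta(426,77,22,.3)'
```

```text
time: 40.92
eef_pos: [426.1, 73.3, 152.9]
eef_rot: [0.0, 0.989, 0.148, -0.002]
ft_force: [1.0, 0.6, 0.9]
finger_gap: 60.1
grip_force: 0.0
pos [426.1  73.3 152.9] yaw 0.298 tilt 0.004 shift [  1.5  -3.5 130.9] rz -0.002 (or half turn) t 40.92
```

```bash
echo '[[[1, -3, 45, 0, 0, 0], [0, 0, 45, 0, 0, 0], [0, 0, 30, 0, 0, 0], [0, 0, 10, 0, 0, 0], [0, 0, 0, 0, 0, 0]]]' | python3 jog.py; echo '[[[0, 0, 0, 0, 0, 0], [0, 0, 0, 0, 0, 0], [0, 0, 0, 0, 0, 0], [0, 0, 0, 0, 0, 0], [0, 0, 0, 0, 0, 0], [0, 0, 0, 0, 0, 0]]]' | python3 jog.py 20 15;python3 -c 'from fit import *;delta(426,77,22,.3)'; echo '[[[0, 0, -30, 0, 0, 0], [0, 0, -40, 0, 0, 0], [0, 0, -50, 0, 0, 0], [0, 0, -50, 0, 0, 0], [0, 0, 0, 0, 0, 0]]]' | python3 jog.py; python3 -c '
from fit import *
delta(435,-140,190,.27)
f=shot("side");cv2.imwrite("pics/v1.png",cv2.resize(f["frame"][90:290,200:330,::-1],None,fx=3,fy=3))'
```

```text
time: 41.55
eef_pos: [427.9, 78.1, 24.7]
eef_rot: [0.0, 0.989, 0.149, -0.0]
ft_force: [0.9, 0.2, 0.9]
finger_gap: 60.3
grip_force: 0.0
time: 42.3
eef_pos: [428.1, 78.1, 24.7]
eef_rot: [0.0, 0.989, 0.149, 0.0]
ft_force: [-0.1, -0.5, 6.5]
finger_gap: 27.4
grip_force: 15.0
pos [428.1  78.1  24.7] yaw 0.300 tilt 0.001 shift [-2.3  0.4  2.7] rz -0.000 (or half turn) t 42.3
time: 42.92
eef_pos: [430.1, 78.8, 197.6]
eef_rot: [0.0, 0.989, 0.149, 0.004]
ft_force: [0.2, -0.3, -0.1]
finger_gap: 27.5
grip_force: 15.0
pos [430.1  78.8 197.6] yaw 0.299 tilt 0.007 shift [-59.9 210.5   7.6] rz 0.029 (or half turn) t 42.92
```

View pics/v1.png

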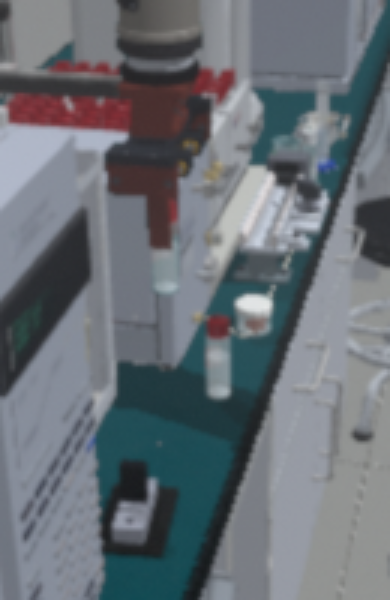

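```bash
echo '[[[-15, 52, 0, 0, 0, 0.007], [-15, 52, 0, 0, 0, 0.007], [-15, 52, 0, 0, 0, 0.007], [-15, 52, 0, 0, 0, 0.008]]]' | python3 jog.py; python3 -c '
from fit import *
delta(528.2,-385.5,150,.271)'
```

```text
time: 43.48
eef_pos: [428.1, -139.8, 192.6]
eef_rot: [-0.001, 0.991, 0.135, -0.001]
ft_force: [0.6, 0.4, -0.0]
finger_gap: 27.5
grip_force: 15.0
pos [ 428.1 -139.8  192.6] yaw 0.271 tilt 0.003 shift [ 30.9 263.6  42.1] rz -0.000 (or half turn) t 43.48
```

```bash
echo '[[[6, 52, 0, 0, 0, 0], [6, 52, 0, 0, 0, 0], [6, 52, 5, 0, 0, 0], [6, 52, 10, 0, 0, 0], [6, 54, 20, 0, 0, 0], [0, 0, 7, 0, 0, 0], [0, 0, 0, 0, 0, 0]]]' | python3 jog.py; python3 - <<'E'
from fit import *
delta(528.2,-385.5,110,.271)
q=(517.5,-347,.271)
o=manip.get_obs(); e=loc(np.array([o["eef_pos"]]),q)
for c in("side","top"):
    p=getpts(3,c); x,y=loc(p,q); m=(abs(y-e[1])<30)&(abs(x)<30)&(p[:,2]>o["eef_pos"][2]-22)&(p[:,2]<o["eef_pos"][2]+25)
    print(c,m.sum(),e,np.percentile(x[m],[3,50,97]),np.percentile(y[m],[3,50,97]))
E
```

```text
time: 44.35
eef_pos: [527.3, -381.0, 149.6]
eef_rot: [-0.002, 0.991, 0.135, -0.002]
ft_force: [0.8, -0.2, 1.4]
finger_gap: 27.3
grip_force: 15.0
pos [ 527.3 -381.   149.6] yaw 0.272 tilt 0.005 shift [-0.2  4.7 39.6] rz 0.001 (or half turn) t 44.35
side 224 (array([0.30496885]), array([-35.41204066])) [-15.11014496  -3.72815988  10.69692857] [-36.3298181  -26.45444208 -19.85113032]
top 30 (array([0.30496885]), array([-35.41204066])) [-13.00876758 -10.74304702  -5.81134822] [-39.02210644 -31.06206874 -25.29963549]
```

```bash
echo '[[[0, 3, 20, 0, 0, 0], [0, 0, 15, 0, 0, 0], [0, 0, 5, 0, 0, 0], [0, 0, 0, 0, 0, 0]]]' | python3 jog.py; echo '[[[0, 0, 8, 0, 0, 0], [0, 0, 6, 0, 0, 0], [0, 0, 4, 0, 0, 0], [0, 0, 0, 0, 0, 0]]]' | python3 jog.py; python3 -c '
from fit import *
delta(528.2,-385.5,84.7,.271); print(loc(np.array([manip.get_obs()["eef_pos"]]),(517.5,-347,.271)))'
```

```text
time: 45.15
eef_pos: [529.0, -385.4, 111.6]
eef_rot: [-0.001, 0.991, 0.135, -0.0]
ft_force: [0.0, -0.3, 0.9]
finger_gap: 26.8
grip_force: 15.0
time: 45.65
eef_pos: [529.1, -385.6, 94.1]
eef_rot: [-0.0, 0.991, 0.135, -0.0]
ft_force: [-0.7, -0.1, 0.1]
finger_gap: 27.0
grip_force: 15.0
pos [ 529.1 -385.6   94.1] yaw 0.271 tilt 0.001 shift [-0.8 -0.3  9.4] rz -0.000 (or half turn) t 45.65
(array([0.83586763]), array([-40.29546812]))
```

```bash
echo '[[[-0.5, 0, 5, 0, 0, 0], [0, 0, 2.5, 0, 0, 0], [0, 0, 0, 0, 0, 0]]]' | python3 jog.py; echo '[[[0, 0, 1.5, 0, 0, 0], [0, 0, 0, 0, 0, 0], [0, 0, 0, 0, 0, 0]]]' | python3 jog.py; python3 -c '
from fit import *
o=manip.get_obs();print(o["wrist_torque"])'
```

```text
time: 46.02
eef_pos: [528.6, -385.7, 86.6]
eef_rot: [-0.0, 0.991, 0.135, -0.0]
ft_force: [0.1, -0.3, -0.1]
finger_gap: 27.2
grip_force: 15.0
time: 46.4
eef_pos: [528.9, -385.8, 85.5]
eef_rot: [0.0, 0.991, 0.135, 0.0]
ft_force: [-0.7, -0.6, -0.6]
finger_gap: 27.5
grip_force: 15.0
[ 0.01749054 -0.00619924  0.00587105]
```

```bash
echo '[[[0, 0, 1, 0, 0, 0], [0, 0, 0, 0, 0, 0], [0, 0, 0, 0, 0, 0]]]' | python3 jog.py; echo '[[[0, 0, 0, 0, 0, 0], [0, 0, 0, 0, 0, 0], [0, 0, 0, 0, 0, 0]]]' | python3 jog.py 45; echo '[[[0, 0, -30, 0, 0, 0], [0, 0, -40, 0, 0, 0], [0, 0, -40, 0, 0, 0], [0, 0, 0, 0, 0, 0]]]' | python3 jog.py ; python3 -c '
from fit import *
delta(435,-140,190,.27)
f=shot("side");cv2.imwrite("pics/v2.png",cv2.resize(f["frame"][100:220,220:330,::-1],None,fx=5,fy=5,interpolation=cv2.INTER_CUBIC))'
```

```text
time: 46.78
eef_pos: [529.0, -385.9, 84.8]
eef_rot: [0.0, 0.991, 0.135, 0.0]
ft_force: [-0.1, 1.2, 3.0]
finger_gap: 27.2
grip_force: 15.0
time: 47.15
eef_pos: [528.7, -385.8, 84.1]
eef_rot: [-0.0, 0.991, 0.135, -0.0]
ft_force: [-0.4, -1.2, -0.2]
finger_gap: 45.0
grip_force: 0.0
time: 47.65
eef_pos: [530.9, -386.8, 198.2]
eef_rot: [0.002, 0.991, 0.135, 0.003]
ft_force: [0.4, -0.1, 0.1]
finger_gap: 45.1
grip_force: 0.0
pos [ 530.9 -386.8  198.2] yaw 0.271 tilt 0.007 shift [ -26.5 -263.5    6.8] rz 0.001 (or half turn) t 47.65
```

View pics/v2.png

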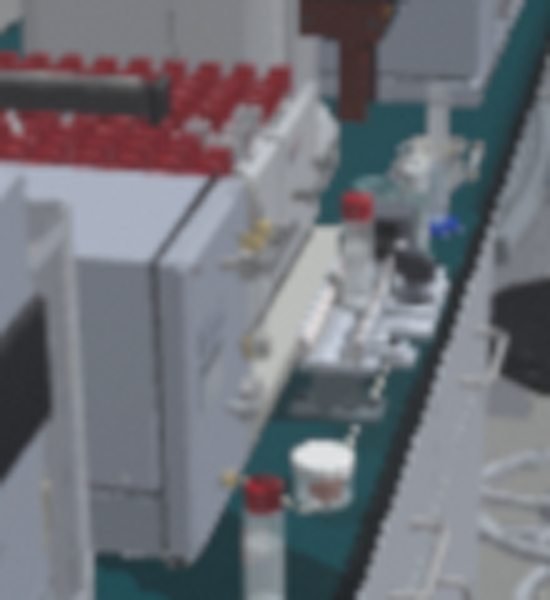

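Vial 1 stands upright in the lane (cap at about 357,205 in the crop). Next is vial 2, near (418, −14).

```bash
echo '[[[-5, -53, 0, 0, 0, 0], [-5, -53, 0, 0, 0, 0], [-5, -53, 0, 0, 0, 0], [-5, -53, 0, 0, 0, 0], [-6, -51, 0, 0, 0, 0], [0, 0, 0, 0, 0, 0]]]' | python3 jog.py 60; python3 - <<'E'
from fit import *
for nm in("top","side"):
    f=shot(nm); w=cloud(f); i=f["frame"].astype(int)
    m=(i[...,0]>110)&(i[...,1]<70)&(w[...,2]>70)&(w[...,2]<170)&(w[...,0]<560)&(w[...,0]>300)
    k,l,s,c=cv2.connectedComponentsWithStats(m.astype(np.uint8))
    for j in range(1,k):
        if s[j,4]>8: P=w[l==j]; print(nm,s[j,4],np.median(P,0).round(1),(np.nanmin(P,0)/2+np.nanmax(P,0)/2).round(1))
delta(418,-14,150,.271)
E
```

```text
time: 48.45
eef_pos: [431.3, -136.1, 193.4]
eef_rot: [-0.0, 0.99, 0.138, -0.001]
ft_force: [0.0, -0.3, 0.1]
finger_gap: 60.4
grip_force: 0.0
top 18 [ 527.2 -383.9  154.6] [ 526.8 -383.   155.5]
top 22 [417.9 -14.7  96. ] [418.3 -16.6  96.3]
pos [ 432.9 -139.6  193.7] yaw 0.271 tilt 0.001 shift [  19.3 -125.    43.7] rz 0.000 (or half turn) t 48.55
```

```bash
echo '[[[6, -42, 5, 0, 0, 0], [6, -42, 10, 0, 0, 0], [7, -42, 20, 0, 0, 0], [0, 0, 10, 0, 0, 0], [0, 0, 0, 0, 0, 0]]]' | python3 jog.py; python3 - <<'E'
from fit import *
delta(418,-13.5,24,.271)
E
```

```text
time: 49.18
eef_pos: [417.9, -14.3, 148.5]
eef_rot: [-0.0, 0.991, 0.134, -0.001]
ft_force: [0.7, 0.6, -0.1]
finger_gap: 60.4
grip_force: 0.0
pos [417.9 -14.3 148.5] yaw 0.269 tilt 0.002 shift [  0.6  -0.6 124.5] rz -0.002 (or half turn) t 49.17
```

```bash
echo '[[[0, 0, 45, 0, 0, 0], [0, 0, 45, 0, 0, 0], [0, 0, 25, 0, 0, 0], [0, 0, 9, 0, 0, 0], [0, 0, 0, 0, 0, 0]]]' | python3 jog.py; echo '[[[0, 0, 0, 0, 0, 0], [0, 0, 0, 0, 0, 0], [0, 0, 0, 0, 0, 0], [0, 0, 0, 0, 0, 0], [0, 0, 0, 0, 0, 0], [0, 0, 0, 0, 0, 0]]]' | python3 jog.py 20 15;python3 -c 'from fit import *;delta(418,-13.5,24,.271);print(manip.get_obs()["q"])'
```

```text
time: 49.8
eef_pos: [418.5, -13.7, 25.5]
eef_rot: [0.0, 0.991, 0.134, -0.0]
ft_force: [0.2, -0.3, -0.3]
finger_gap: 60.2
grip_force: 0.0
time: 50.55
eef_pos: [418.5, -13.0, 25.8]
eef_rot: [0.0, 0.991, 0.135, 0.0]
ft_force: [0.1, -0.7, 5.7]
finger_gap: 27.2
grip_force: 15.0
pos [418.5 -13.   25.8] yaw 0.271 tilt 0.001 shift [-0.6  0.3  1.8] rz -0.000 (or half turn) t 50.55
[ 0.35012066  0.37932216 -0.54168993  2.25373822  0.35290689  0.58699816
 -1.75715629]
```

```bash
echo '[[[0, 0, -30, 0, 0, 0], [0, 0, -40, 0, 0, 0], [0, 0, -50, 0, 0, 0], [0, 0, -50, 0, 0, 0], [-6, 42, 0, 0, 0, 0], [-6, 42, 0, 0, 0, 0], [-6, 42, 0, 0, 0, 0], [0, 0, 0, 0, 0, 0]]]' | python3 jog.py; python3 -c 'from fit import *;delta(508.1,-313.3,150,.271)'
```

```text
time: 51.55
eef_pos: [433.9, -142.1, 195.0]
eef_rot: [0.0, 0.991, 0.132, -0.0]
ft_force: [0.2, 1.3, -0.7]
finger_gap: 27.3
grip_force: 15.0
pos [ 433.9 -142.1  195. ] yaw 0.265 tilt 0.001 shift [ 26.7 184.7  44.9] rz -0.006 (or half turn) t 51.55
```

```bash
echo '[[[7, 46, 0, 0, 0, -0.006], [7, 46, 5, 0, 0, 0], [7, 46, 10, 0, 0, 0], [6, 46, 20, 0, 0, 0], [0, 0, 15, 0, 0, 0], [0, 0, 10, 0, 0, 0], [0, 0, 0, 0, 0, 0]]]' | python3 jog.py; python3 -c 'from fit import *;delta(508.1,-313.3,98,.271)'
```

```text
time: 52.42
eef_pos: [509.9, -306.7, 134.9]
eef_rot: [-0.001, 0.99, 0.139, -0.001]
ft_force: [0.4, -0.3, 1.0]
finger_gap: 27.2
grip_force: 15.0
pos [ 509.9 -306.7  134.9] yaw 0.279 tilt 0.002 shift [-3.6  5.9 36.9] rz 0.008 (or half turn) t 52.42
```

```bash
echo '[[[-2.5, 4, 10, 0, 0, 0.005], [0, 0, 12, 0, 0, 0], [0, 0, 0, 0, 0, 0], [0, 0, 0, 0, 0, 0]]]' | python3 jog.py; python3 -c 'from fit import *;delta(508.1,-313.3,98,.271);print(loc(np.array([manip.get_obs()["eef_pos"]]),(517.5,-347,.271)))'
```

```text
time: 52.92
eef_pos: [509.2, -313.3, 113.5]
eef_rot: [-0.0, 0.991, 0.136, 0.0]
ft_force: [0.6, -0.2, -0.4]
finger_gap: 27.3
grip_force: 15.0
pos [ 509.2 -313.3  113.5] yaw 0.272 tilt 0.000 shift [-1.1 -0.3 15.5] rz 0.001 (or half turn) t 52.92
(array([1.02480081]), array([34.71030972]))
```

```bash
echo '[[[-0.8, 0, 8, 0, 0, 0], [0, 0, 8, 0, 0, 0], [0, 0, 5, 0, 0, 0], [0, 0, 4, 0, 0, 0], [0, 0, 0, 0, 0, 0]]]' | python3 jog.py; echo '[[[0, 0, 1.5, 0, 0, 0], [0, 0, 0, 0, 0, 0], [0, 0, 0, 0, 0, 0]]]' | python3 jog.py
```

```text
time: 53.55
eef_pos: [508.1, -313.5, 88.1]
eef_rot: [-0.0, 0.991, 0.135, -0.0]
ft_force: [0.0, 0.7, -0.7]
finger_gap: 27.3
grip_force: 15.0
time: 53.92
eef_pos: [508.4, -313.6, 87.1]
eef_rot: [0.0, 0.991, 0.135, 0.0]
ft_force: [0.0, -0.8, -0.5]
finger_gap: 27.3
grip_force: 15.0
```

```bash
echo '[[[0, 0, 1.2, 0, 0, 0], [0, 0, 0.6, 0, 0, 0], [0, 0, 0, 0, 0, 0], [0, 0, 0, 0, 0, 0]]]' | python3 jog.py; echo '[[[0, 0, 0, 0, 0, 0], [0, 0, 0, 0, 0, 0], [0, 0, 0, 0, 0, 0]]]' | python3 jog.py 45; echo '[[[0, 0, -30, 0, 0, 0], [0, 0, -40, 0, 0, 0], [0, 0, -40, 0, 0, 0], [-40, -20, -20, 0, 0, 0], [-50, -20, 0, 0, 0, 0], [0, 0, 0, 0, 0, 0]]]' | python3 jog.py ; python3 - <<'E'
from fit import *
f=shot("side");a=cv2.resize(f["frame"][130:290,225:325,::-1],None,fx=3.7,fy=3.7,interpolation=cv2.INTER_CUBIC)
g=shot("top");b=ortho(g,440,580,-520,-260,110,1.6)
h=max(a.shape[0],b.shape[0]); z=np.zeros((h,a.shape[1]+b.shape[1],3),np.uint8); z[:a.shape[0],:a.shape[1]]=a; z[:b.shape[0],a.shape[1]:]=b
cv2.imwrite("pics/end.png",z); print(z.shape)
p=getpts(2,"side"); print(wing(p,(517.5,-347,.271)),gauge(p,(380,229.5))[3])
E
```

```text
time: 54.42
eef_pos: [508.6, -313.7, 85.9]
eef_rot: [0.0, 0.991, 0.135, 0.0]
ft_force: [-0.8, 0.5, 5.5]
finger_gap: 27.1
grip_force: 15.0
time: 54.8
eef_pos: [508.2, -313.5, 84.9]
eef_rot: [-0.0, 0.991, 0.135, -0.0]
ft_force: [0.9, 0.4, 0.3]
finger_gap: 45.0
grip_force: 0.0
time: 55.55
eef_pos: [407.0, -299.5, 215.0]
eef_rot: [0.0, 0.991, 0.134, -0.001]
ft_force: [0.1, 0.3, 0.5]
finger_gap: 44.7
grip_force: 0.0
(592, 786, 3)
(array([-37.6893624, -46.4027055]), np.float64(0.20145145378197818), np.float64(57.53690111341964), np.int64(81)) ((378.2214660644531, 228.8546600341797), (30.598587036132812, 83.30481719970703), 21.207693099975586)
```

View pics/end.png

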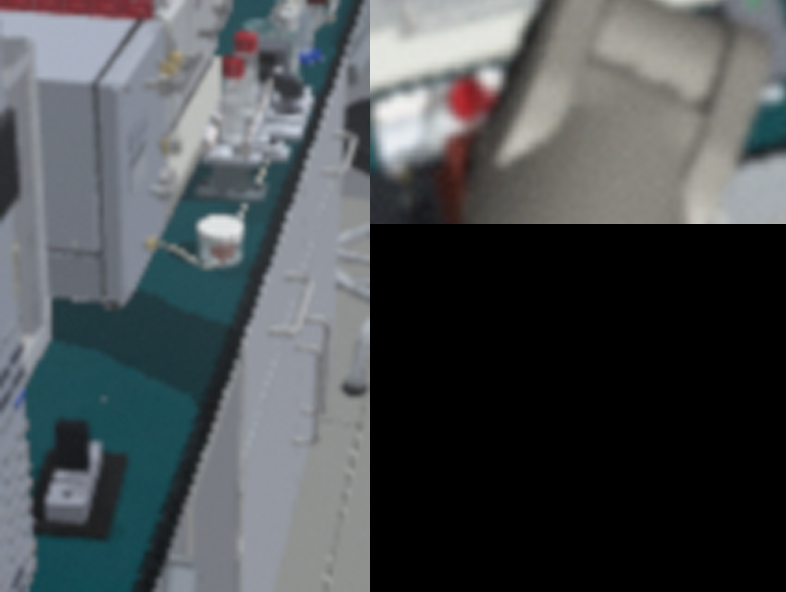

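The final picture shows both vials upright in the lane (caps at about 233,68 and 246,42), the jar in place at (220,240), and the gauge flat on its pad at (72,480). No red cap is left on the worktop.

```bash
python3 -c 'from station import manip; print(manip.close_job())'
```

```text
the job is handed in; nothing more can be done
None
```

The job is handed in: the lane is set to about 31 mm (roughly 1 mm of play) and proved by sliding the gauge freely to the scanner stop, the gauge is flat on its pad, both red-capped vials found stand upright in the lane, and the jar and blue-capped bottle were not touched.

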